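# Fit the long objective and load the dish holder on an inverted microscope

### The arm

A 6-joint arm with a two-finger parallel gripper is mounted at the origin on the work surface. World frame = base frame: x ahead of the robot, y to its left, z up, the work surface at z = 0. Lengths are in m, angles in rad, forces in N, time in s.
With the tool pointing down it reaches from about 0.375 to 0.825 m from the base axis. Payload 5.5 kg.
Tool frame: the origin (TCP) lies between the finger pads; the fingertips stand 17 mm ahead of it and the grasp point (between the pads) lies 2 mm behind it; z points along the fingers, y is the line along which they close (so a half turn about z gives the same grasp; the last joint's range is limited). The gripper opens to 85 mm and grips with 20 to 120 N. Pads are 22 mm wide; open, the fingers measure 114 mm over their backs; the gripper's body (76 mm by 85 mm) begins 54 mm behind the grasp point. The pads swing forward as they close: fully open they stand 13 mm farther back than shut.
Start: joints at [-1.243, 0.314, -0.047, 1.21, 0, 1.571], TCP at [0.193, -0.568, 0.248] pointing down, gripper open.
Joint ranges: [-2.67, 2.67], [-0.69, 1.73], [-1.03, 1.25], [-2.08, 2.16], [-1.42, 1.45], [-3.14, 3.14]. Speed limits (rad/s): [2.39, 2.39, 3.01, 3.14, 3.14, 3.14].

### API

Orientations are given as a rotation vector (axis times angle).
In Python, from workcell import ctrl, grab_frame, job gives the robot as it stands.
- The arm moves only by the shell command python3 -m crank 'ROWS'. ROWS is JSON, a list of rows, each a list of 3 entries, a list of its own where there are three numbers: the shift along the tool's x, y, z as a fraction of full scale, then the turn, a rotation vector about the tool's x, y, z as a fraction of full scale, then the opening, from -1 (shut) to 1 (fully open), so that 0 is half open. A call has 1 to 12 rows; each row is the pose to reach, as a shift and turn from the pose commanded when the call began, along the tool's axes at that moment; what a row does not reach only later rows make up. Full scale, the value 1, is 40 cm for a shift and 45 degrees for a turn. A row lasts 1/8 s, in which the tool goes at most 62.5 mm and 10.7 degrees, less where a joint would pass 70% of its speed; a pose out of reach is approached as far as the arm can. A call with a number of a shift or a turn outside -1 to 1 is refused whole. A call with a gripper value outside its range is refused whole. The fingers move at their own pace and stop on an object; the grip force is fixed at half the most. Time passes only in rows, so rows that repeat a pose let the fingers close. It gives the time, the measured TCP pose, the force, the opening and the grip force at its end, in the units of the state.
- ctrl.state(): the state, without advancing time (a new reading comes with each control period).
- grab_frame(name): name is "scene" or "top" or "wrist"; returns a dict with "color" (384x512x3 uint8, red, green, blue), "fx", "fy", "cx", "cy" (pixels), "k1" (the pictures are not rectified: a ray, as slopes to the right and down, at radius r is drawn at 1 + k1 r^2 times it, then the intrinsics apply), "T" (4x4, takes a point from camera to world coordinates); the wrist camera has in their place "mount" (4x4, takes a point from camera to tool coordinates, whose origin is the TCP and whose axes are the flange's). Camera axes: x right, y down, z forward; pixel columns grow to the right and rows downward; lengths in m; the calibration is good to about 2 mm. A picture is of the moment at which its call begins: read the wrist's pose just before it. There is no depth.
- job.sign_off(): hands the job in; it is judged then, once.
The state is a dict: "time": time; "joints": joint angles; "joint_velocities": joint speeds; "joint_efforts": joint torques, N m; "eef_pos": TCP position; "tcp_rot": TCP orientation; "wrist_force": force on the tool from outside, world axes, zero at the start; "wrist_torque": the same for the moment, N m; "finger_gap": finger opening in m; "grip_force": force on a finger pad.
Only numpy, scipy, OpenCV 4.12 (cv2) and the standard library are available. Lean on these libraries where they do the work, as an engineer would, in place of code of your own. Each camera call takes 0.05 s, during which the arm holds its last target. There are 200 camera calls.

### The job

Get the microscope ready: take the dust plug out of its objective mount and put it in the small parts box, then screw the long objective from the rack down into the mount until its shoulder is fully home, starting the thread by feel without forcing it. Set every culture dish flat in a pocket of the dish holder and, once the objective is in, slide the holder along the stage rails, under the lips, until it is home against the end stops. Leave the short objective, the screwdriver and the two bottles where they are.

Things in the scene. Friction and masses are not known exactly. Their poses are not given: they have to be found in the camera images.
- scope: fixed inverted microscope stand, black foot 230 x 190 mm, white body, a dark sleeve (the objective mount) upright in its middle; over it the stage, a dark U-shaped plate open in the middle and to the front. x axis: the way the dish holder is slid in (away from the robot); y to the left. Origin under the foot's centre, on the mount's axis. Nothing on it is higher than 218 mm above the bench.
- mount_mouth (a point): centre of the mouth of the objective mount, 159 mm above the bench: an upright sleeve of 54 mm outside diameter, a well of 35.6 mm bore, 36 mm deep down to the seat, its mouth flared to 43 mm over the top 8 mm. Two white lines on the rim mark its +x and -x sides. The stage rails pass 73 mm to either side.
- mount_seat (a point): centre of the seat for the objective's shoulder at the bottom of the well, 123 mm above the bench, axes as scope. Under it a 28 mm bore, 27 mm deep, holds the female thread: right-handed (clockwise from above screws in), two-start, 16 mm lead per turn, two ridges 3 mm thick with 21 mm free bore between them. Objective home: shoulder on the seat, 42 mm of barrel out of the well.
- thread_start (a point): upper end of one of the two ridges of the female thread, at the mount's +x side, 2.5 mm below the seat; the other begins opposite, at -x. Each descends clockwise over 200 degrees, so that together they bar the whole bore: the objective cannot be pushed straight down.
- objective: the long objective, aluminium, about 0.3 kg: barrel 32 mm in diameter, 78 mm high (tapered over the top 6 mm), under it a 16 mm threaded stub (core 19 mm) and a 5 mm tapered pilot. Origin at the centre of its shoulder (flat underside of the barrel), z up the barrel. Stands in a rack hole. It stays where it is when let go half screwed in. Black lines high on the barrel mark its +x and -x sides.
- objective_lug (a point): one of two 3 mm lugs (lower ends of the two-start male thread), 13.5 mm below the shoulder at the objective's +x, 12 mm from its axis, the other at -x; 27 mm over both. Let down 8 to 25 deg anticlockwise (from above) of the mount's +-x they enter and the shoulder stops 7 mm over the seat; 150 to 195 deg clockwise then brings it home. Elsewhere they stop on a ridge, 5 to 14 mm: turn to find a start.
- short_objective: a shorter objective (46 mm barrel, also 32 mm in diameter) in the rack's other hole; leave it alone. Origin at its shoulder.
- rack: fixed black block 75 x 150 x 28 mm with two 29 mm holes, 84 mm apart along its y, in which the two objectives stand on their shoulders, thread down; either may hold the long one. Origin at the centre of its underside.
- plug: black dust plug, 30 g: stem 31 mm in diameter, 9 mm long; on it a flange 48 mm in diameter, 4 mm thick; on that a knob 22 mm in diameter, 30 mm high. Starts loosely in the mouth of the mount, flange on the rim. Origin at the centre of the stem's underside, z up, 43 mm high in all.
- parts_box_in (a point): centre of the inner floor, 3 mm above the bench, of the small parts box: a fixed white open box 105 x 105 x 28 mm with 3 mm walls.
- tray: the dish holder: loose aluminium plate 110 (x) x 160 (y) x 6 mm, about 0.32 kg, with four round pockets 42 mm wide, 4 mm deep, and in the middle an upright black grip blade 44 mm (x) x 10 mm (y), 45 mm high above the plate (51 mm above the underside). Origin at the centre of its underside. Starts flat on the bench. Half a turn makes no difference.
- pocket1 (a point): centre of a pocket's floor, 2 mm above the holder's underside, at x +27, y +49 mm of the holder
- pocket2 (a point): centre of a pocket's floor, 2 mm above the holder's underside, at x +27, y -49 mm of the holder
- pocket3 (a point): centre of a pocket's floor, 2 mm above the holder's underside, at x -27, y +49 mm of the holder
- pocket4 (a point): centre of a pocket's floor, 2 mm above the holder's underside, at x -27, y -49 mm of the holder
- dish1: lidded culture dish, 38 mm in diameter, 14 mm high, 25 g, clear with pink contents; two to four of the four are present, upright on the bench. Origin at the centre of its underside.
- dish2: lidded culture dish, 38 mm in diameter, 14 mm high, 25 g, clear with pink contents; two to four of the four are present, upright on the bench. Origin at the centre of its underside.
- dish3: lidded culture dish, 38 mm in diameter, 14 mm high, 25 g, clear with pink contents; two to four of the four are present, upright on the bench. Origin at the centre of its underside.
- dish4: lidded culture dish, 38 mm in diameter, 14 mm high, 25 g, clear with pink contents; two to four of the four are present, upright on the bench. Origin at the centre of its underside.
- stage_front (a point): 105 mm in front (-x) of stage_home: with its underside centre here the loaded holder (its 160 mm length across, along scope's y) lies on the bare front of the rails' ledges, clear of guides and lips, ready to be slid along +x.
- stage_home (a point): where the holder's underside centre is when home, 205 mm above the bench. Ledges for its ends, tops at this height, run from x -136 to +60 mm, y 73.5 to 105 mm on either side. Side guides 164 mm apart from x -30 on, flared for 27 mm before that; lips at x -14 to +14 with 8.5 mm under them; end stops for its far edge at x +55.5 mm. Axes as scope.
- oil_bottle: small amber bottle 28 mm in diameter, 62 mm high; leave it alone. Origin at its underside.
- lens_cleaner: white bottle 42 mm in diameter, 110 mm high; leave it alone. Origin at its underside.
- screwdriver: screwdriver 170 mm long lying on the bench; leave it alone. Origin at its underside.

How it is judged:
On the way, in this order (a step that is already met when the one before it is completed fails the run):
1. the long objective is screwed into the mount, its shoulder on the seat (z of objective in the frame of mount_seat below 0.0015 m and horizontal distance between objective and mount_seat below 0.003 m and angle between objective's own z axis and vertical below 0.05 rad), for 0.2 s.
2. the dish holder is slid home on the stage (distance between tray and stage_home below 0.004 m and angle between the x axis of tray and the x axis of scope, either way round below 0.04 rad), for 0.2 s.
At the end, for the whole second after the job is handed in: Objective: shoulder within 1.5 mm of the seat, 3 mm of the axis, tilt under 0.05 rad. Holder within 4 mm of stage_home, square within 0.04 rad. Every dish within 5 mm of a pocket floor centre. Plug within 50 mm of the parts box floor centre. All released and at rest (all of step 1 and all of step 2 and (distance between dish1 and pocket1 below 0.005 m or distance between dish1 and pocket2 below 0.005 m or distance between dish1 and pocket3 below 0.005 m or distance between dish1 and pocket4 below 0.005 m) and (distance between dish2 and pocket1 below 0.005 m or distance between dish2 and pocket2 below 0.005 m or distance between dish2 and pocket3 below 0.005 m or distance between dish2 and pocket4 below 0.005 m) and (distance between dish3 and pocket1 below 0.005 m or distance between dish3 and pocket2 below 0.005 m or distance between dish3 and pocket3 below 0.005 m or distance between dish3 and pocket4 below 0.005 m) and (distance between dish4 and pocket1 below 0.005 m or distance between dish4 and pocket2 below 0.005 m or distance between dish4 and pocket3 below 0.005 m or distance between dish4 and pocket4 below 0.005 m) and distance between plug and parts_box_in below 0.05 m and contact force between the fingers and objective below 0.3 N and contact force between the fingers and tray below 0.3 N and contact force between the fingers and plug below 0.3 N and contact force between the fingers and dish1 below 0.3 N and contact force between the fingers and dish2 below 0.3 N and contact force between the fingers and dish3 below 0.3 N and contact force between the fingers and dish4 below 0.3 N and linear speed of each of tray, plug below 0.02 m/s); the robot touches nothing.
It fails at once if the objective is pressed on the mount with over 50 N before its thread has caught (contact force between objective and scope above 50 N and z of objective in the frame of mount_seat above 0.008 m and horizontal distance between objective and mount_seat below 0.03 m).
It fails at once if the short objective, the screwdriver or a bottle is moved over 30 mm (distance of any of short_objective, screwdriver, oil_bottle, lens_cleaner from where it was at the start of the episode above 0.03 m).
Of dish1, dish2, dish3, dish4 only 2 to 4 are there at a start; the rules pass over those that are not, and their reading is None.
At some moment in a run one of dish1, dish2, dish3, dish4 may be knocked a few centimetres aside while the robot is not near it.
It also fails if it takes over 210 s, if anything falls off the work surface, if the arm or the gripper's body presses on something with over 40 N, if the wrist force passes 120 N, or if a joint passes its speed limit or range.

## Working session

There is one attempt and no reset: what is moved stays moved. The work goes in short steps, Python scripts to look and compute and a shell command to move; the robot and the scene stay as the last step left them, time stands still between calls to the robot, and variables do not carry over. Pictures are saved under pics/ and viewed, at most 14 in all, crops included, and the job is handed in when it is done.

```bash
ls; mkdir -p pics; python3 - <<'E'
from workcell import ctrl, grab_frame
import cv2, numpy as np, pickle
s=ctrl.state(); print(s)
d={}
for n in ("scene","top"):
    f=grab_frame(n); d[n]=f; cv2.imwrite(f"pics/{n}0.png",cv2.resize(f["color"][:,:,::-1],(800,600),interpolation=cv2.INTER_CUBIC))
    print(n,f["fx"],f["cx"],f["cy"],f["k1"],f["T"])
pickle.dump(d,open("f0.pkl","wb"))
E
```

```text
pics
{'time': 0.0, 'joints': array([-1.24299418e+00,  3.14229964e-01, -4.80867230e-02,  1.21022031e+00,
       -3.48841016e-06,  1.57077716e+00]), 'joint_velocities': array([ 1.83299089e-04, -5.01731788e-05, -3.49935287e-04, -5.52165822e-04,
        5.77768540e-04, -2.43599430e-04]), 'joint_efforts': array([ 2.05503900e-03, -5.39591002e+01,  3.39745224e+01,  1.92815624e-02,
        9.10308722e-05, -9.19477486e-06]), 'eef_pos': array([ 0.19299523, -0.56751794,  0.24742884]), 'tcp_rot': array([-3.09779114e+00, -5.12357672e-01,  4.51273599e-04]), 'wrist_force': array([0.10571326, 0.31691765, 0.30686377]), 'wrist_torque': array([-0.02387904,  0.01058708, -0.02493186]), 'grip_force': 0.0, 'finger_gap': 0.08531066571285277}
scene 347.88443684868525 258.0990437230127 191.03470775319627 -0.04628005338354395 [[-0.39151447  0.6112934  -0.68777671  1.25318704]
 [ 0.91998821  0.27497739 -0.27930115  0.29377117]
 [ 0.0183881  -0.7420969  -0.67004035  0.8364654 ]
 [ 0.          0.          0.          1.        ]]
top 388.6251906586323 258.39028938009955 195.72108625026053 -0.0629201560941411 [[-1.04711768e-03 -9.96984987e-01  7.75876276e-02  4.73870798e-01]
 [-9.99631429e-01 -1.06119664e-03 -2.71271197e-02  1.09632911e-02]
 [ 2.71276668e-02 -7.75874364e-02 -9.96616415e-01  1.24537845e+00]
 [ 0.00000000e+00  0.00000000e+00  0.00000000e+00  1.00000000e+00]]
```

View pics/scene0.png

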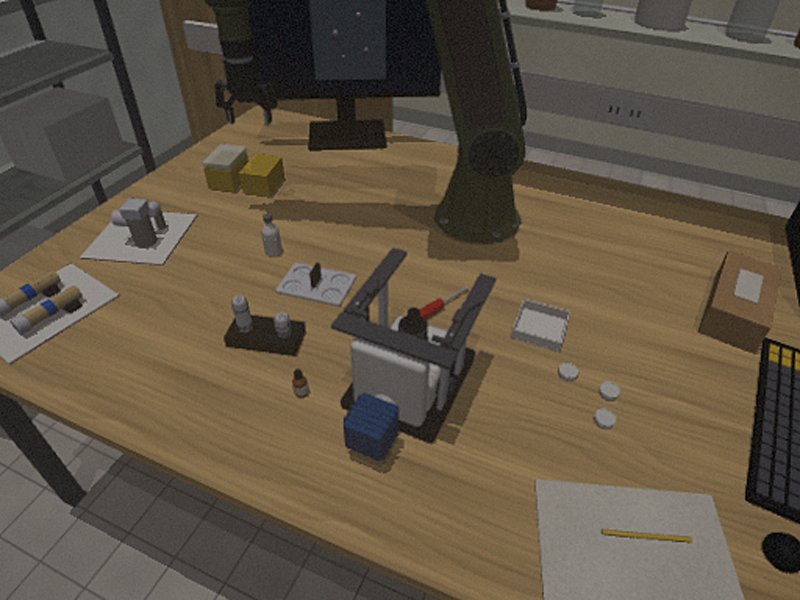

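View pics/top0.png

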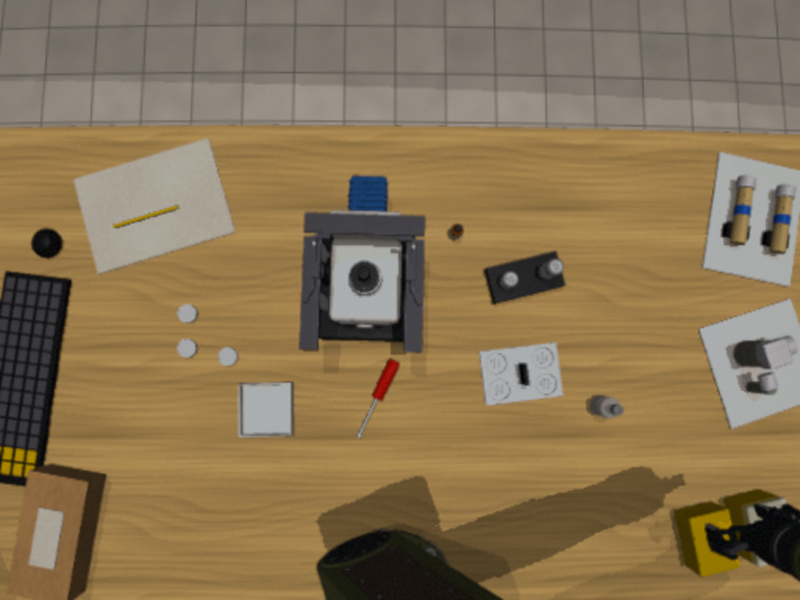

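```bash
cat > h.py <<'E'
import numpy as np, cv2, pickle
from scipy.spatial.transform import Rotation as R
from workcell import ctrl, grab_frame
def ray(f,uv,T=None):
    K=np.array([[f["fx"],0,f["cx"]],[0,f["fy"],f["cy"]],[0,0,1.]])
    p=cv2.undistortPoints(np.array(uv,float).reshape(-1,1,2),K,np.array([f["k1"],0,0,0.])).reshape(-1,2)
    T=f["T"] if T is None else T
    d=np.c_[p,np.ones(len(p))]@T[:3,:3].T
    return T[:3,3],d
def onz(f,uv,z,T=None):
    o,d=ray(f,uv,T); return o+d*((z-o[2])/d[:,2])[:,None]
def tcpT(s):
    T=np.eye(4); T[:3,:3]=R.from_rotvec(s["tcp_rot"]).as_matrix(); T[:3,3]=s["eef_pos"]; return T
def wrist():
    s=ctrl.state(); f=grab_frame("wrist"); f["T"]=tcpT(s)@f["mount"]; return f
def down(yaw):  # tool y axis at world angle yaw, z down
    y=np.array([np.cos(yaw),np.sin(yaw),0]); z=np.array([0,0,-1.]); return np.c_[np.cross(y,z),y,z]
def go(p,yaw,s=None):
    """prints shift/turn fractions from present pose to TCP p, tool y at yaw (half turn free, nearest)"""
    T=tcpT(s or ctrl.state()); 
    c=[T[:3,:3].T@down(yaw+k*np.pi) for k in (0,1)]
    r=min((R.from_matrix(m).as_rotvec() for m in c),key=np.linalg.norm)
    d=T[:3,:3].T@(np.array(p)-T[:3,3])
    print("shift",np.round(d/.4,4),"turn",np.round(r/np.radians(45),4),"deg",np.round(np.degrees(r),1))
def blobs(m,lo,hi):
    cs,_=cv2.findContours(m.astype(np.uint8),cv2.RETR_EXTERNAL,cv2.CHAIN_APPROX_NONE)
    return [c for c in cs if lo<=cv2.contourArea(c)<=hi]
E
python3 - <<'E'
from h import *
d=pickle.load(open("f0.pkl","rb")); f=d["top"]; c=f["color"]; hsv=cv2.cvtColor(c,cv2.COLOR_RGB2HSV); H,S,V=cv2.split(hsv)
k=np.array([.64,.64])
def rect(ct,z):
    (cx,cy),wh,a=cv2.minAreaRect(ct); b=onz(f,cv2.boxPoints(((cx,cy),wh,a)),z)
    e=b[1]-b[0];g=b[2]-b[1]; return np.round(onz(f,[[cx,cy]],z)[0],4), round(np.linalg.norm(e),3),round(np.degrees(np.arctan2(e[1],e[0])),1),round(np.linalg.norm(g),3)
print("light");
for ct in blobs((S<60)&(V>105),60,6000):
    x,y,w,h=cv2.boundingRect(ct)
    if y>110: print((x,y,w,h),cv2.contourArea(ct),rect(ct,0.014))
print("dark")
for ct in blobs(V<50,20,9000):
    x,y,w,h=cv2.boundingRect(ct)
    if y>110 and y<320: print((x,y,w,h),cv2.contourArea(ct),rect(ct,0.05))
print("red",[rect(ct,.015) for ct in blobs((S>150)&(V>90)&((H<8)|(H>172)),20,900)])
print("outer stage dark-grey")
for ct in blobs((S<60)&(V>45)&(V<95),100,9000):
    x,y,w,h=cv2.boundingRect(ct)
    if y>110 and y<320: print((x,y,w,h),cv2.contourArea(ct),rect(ct,0.21))
print("knob guess",onz(f,np.array([[364,273]])*k,.193),"rackobj",onz(f,np.array([[510,279]])*k,.074),onz(f,np.array([[551,266]])*k,.106))
E
```

```text
light
(19, 325, 22, 39) 551.0 (array([0.1015, 0.6973, 0.014 ]), np.float64(0.117), np.float64(-9.7), np.float64(0.053))
(152, 245, 35, 35) 1114.0 (array([0.3611, 0.258 , 0.014 ]), np.float64(0.107), np.float64(-89.9), np.float64(0.106))
(140, 222, 12, 12) 100.5 (array([0.4689, 0.3336, 0.014 ]), np.float64(0.035), np.float64(-89.9), np.float64(0.035))
(307, 219, 53, 40) 1656.0 (array([ 0.4329, -0.2595,  0.014 ]), np.float64(0.161), np.float64(-82.9), np.float64(0.111))
(113, 217, 13, 12) 102.5 (array([0.4844, 0.418 , 0.014 ]), np.float64(0.038), np.float64(-89.9), np.float64(0.035))
(113, 195, 13, 12) 100.5 (array([0.5541, 0.4197, 0.014 ]), np.float64(0.038), np.float64(-89.9), np.float64(0.035))
(447, 191, 65, 83) 3692.5 (array([ 0.4499, -0.7717,  0.014 ]), np.float64(0.221), np.float64(-72.8), np.float64(0.223))
(211, 156, 46, 50) 2038.5 (array([0.6178, 0.0573, 0.014 ]), np.float64(0.159), np.float64(-1.5), np.float64(0.14))
dark
(0, 303, 17, 8) 68.0 (array([0.225 , 0.7474, 0.05  ]), np.float64(0.018), np.float64(-3.0), np.float64(0.052))
(478, 245, 10, 6) 33.5 (array([ 0.4027, -0.7
[... 1130 characters left out ...]
38.0 (array([0.6927, 0.6962, 0.05  ]), np.float64(0.055), np.float64(-90.3), np.float64(0.054))
(462, 142, 7, 10) 41.5 (array([ 0.7273, -0.6893,  0.05  ]), np.float64(0.033), np.float64(-14.5), np.float64(0.018))
red [(array([0.4216, 0.016 , 0.015 ]), np.float64(0.084), np.float64(-26.6), np.float64(0.023))]
outer stage dark-grey
(469, 217, 25, 19) 308.5 (array([ 0.4724, -0.6311,  0.21  ]), np.float64(0.049), np.float64(-5.8), np.float64(0.069))
(192, 136, 80, 89) 5253.5 (array([0.5952, 0.0538, 0.21  ]), np.float64(0.235), np.float64(-1.4), np.float64(0.21))
knob guess [[0.6131267  0.05158122 0.193     ]] rackobj [[ 0.61788363 -0.22887287  0.074     ]] [[ 0.63925881 -0.30192007  0.106     ]]
```

```bash
python3 - <<'E'
from h import *
T=tcpT(ctrl.state()); print(T.round(3))
go([0.613,0.052,0.34],np.radians(88.5))
f=grab_frame("wrist"); print(f["mount"].round(4),f["fx"],f["cx"],f["cy"],f["k1"])
E
```

```text
[[ 0.947  0.322 -0.     0.193]
 [ 0.322 -0.947  0.001 -0.568]
 [ 0.    -0.001 -1.     0.248]
 [ 0.     0.     0.     1.   ]]
shift [ 1.4928 -1.1288 -0.2294] turn [-1.900e-03  3.000e-04  4.507e-01] deg [-0.1  0.  20.3]
[[-3.000e-04 -9.518e-01 -3.068e-01  7.910e-02]
 [ 1.000e+00 -6.000e-04  9.000e-04 -1.000e-03]
 [-1.100e-03 -3.068e-01  9.518e-01 -1.248e-01]
 [ 0.000e+00  0.000e+00  0.000e+00  1.000e+00]] 315.85219694345835 255.42418897625478 189.07727297597805 -0.058409203521664024
```

```bash
python3 -m crank '[[[0.98,-0.5,-0.23],[0,0,0.45],0.2],[[0.98,-0.5,-0.23],[0,0,0.45],0.2],[[0.98,-0.5,-0.23],[0,0,0.45],0.2],[[0.98,-0.5,-0.23],[0,0,0.45],0.2],[[0.98,-0.5,-0.23],[0,0,0.45],0.2],[[0.98,-0.5,-0.23],[0,0,0.45],0.2],[[0.98,-0.5,-0.23],[0,0,0.45],0.2],[[0.98,-0.5,-0.23],[0,0,0.45],0.2],[[0.98,-0.5,-0.23],[0,0,0.45],0.2],[[0.98,-0.5,-0.23],[0,0,0.45],0.2]]'
python3 - <<'E'
from h import *
f=wrist(); pickle.dump(f,open("w1.pkl","wb")); cv2.imwrite("pics/w1.png",cv2.resize(f["color"][:,:,::-1],(800,600),interpolation=cv2.INTER_CUBIC))
go([0.613,0.052,0.34],np.radians(88.5))
E
```

```text
time: 1.4
eef_pos: [0.4988, -0.2534, 0.3398]
tcp_rot: [3.141, -0.042, -0.002]
wrist_force: [0.1, -0.7, 0.4]
finger_gap: 0.0514
grip_force: 0.0
shift [ 2.645e-01 -7.715e-01 -7.000e-04] turn [-0.0001  0.0015 -0.0018] deg [-0.   0.1 -0.1]
```

View pics/w1.png

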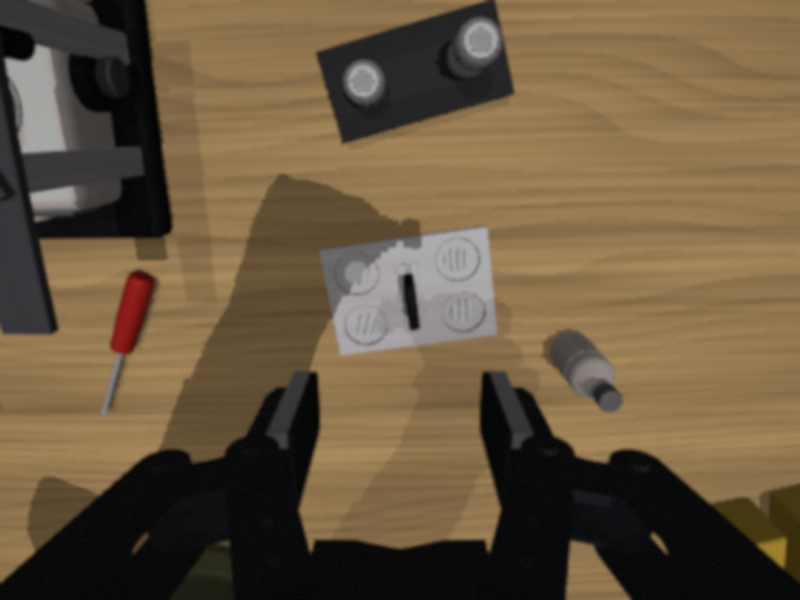

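```bash
python3 - <<'E'
from h import *
f=pickle.load(open("w1.pkl","rb"));k=.64
t=onz(f,np.array([(321,250),(488,227),(497,332),(340,355)])*k,.006); print("tray",t.mean(0),[np.linalg.norm(t[i]-t[i-1]).round(4) for i in range(4)],np.degrees(np.arctan2(*(t[1]-t[0])[1::-1])),np.degrees(np.arctan2(*(t[2]-t[3])[1::-1])))
t=onz(f,np.array([(317,52),(494,0),(513,93),(343,142)])*k,.028); print("rack",t.mean(0),[np.linalg.norm(t[i]-t[i-1]).round(4) for i in range(4)])
a=np.radians(np.degrees(np.arctan2(*(t[2]-t[3])[1::-1])));print(np.degrees(a), t.mean(0)+.042*np.array([np.cos(a),np.sin(a),0]),t.mean(0)-.042*np.array([np.cos(a),np.sin(a),0]))
print(onz(f,[[481*k,40*k]],.106),onz(f,[[363*k,82*k]],.074))
E
python3 -m crank '[[[0.15,-0.77,0],[0,0,0],0.2],[[0.15,-0.77,0],[0,0,0],0.2],[[0.15,-0.77,0],[0,0,0],0.2],[[0.15,-0.77,0],[0,0,0],0.2],[[0.15,-0.77,0],[0,0,0],0.2],[[0.15,-0.77,0],[0,0,0],0.2],[[0.15,-0.77,0],[0,0,0],0.2],[[0.15,-0.77,0],[0,0,0],0.2]]'
python3 - <<'E'
from h import *
f=wrist(); pickle.dump(f,open("w2.pkl","wb")); cv2.imwrite("pics/w2.png",cv2.resize(f["color"][:,:,::-1],(800,600),interpolation=cv2.INTER_CUBIC))
E
```

```text
tray [ 0.43182935 -0.26270791  0.006     ] [np.float64(0.11), np.float64(0.159), np.float64(0.107), np.float64(0.1603)] -83.60852997680624 -82.55416434708394
rack [ 0.628311   -0.27017255  0.028     ] [np.float64(0.0735), np.float64(0.1474), np.float64(0.0727), np.float64(0.1477)]
-75.98427505750077 [ 0.6384829  -0.31092218  0.028     ] [ 0.6181391  -0.22942291  0.028     ]
[[ 0.63858976 -0.31089181  0.106     ]] [[ 0.61747847 -0.22931665  0.074     ]]
time: 2.45
eef_pos: [0.5681, 0.0205, 0.3404]
tcp_rot: [-3.114, -0.034, 0.002]
wrist_force: [0.5, 0.6, 0.1]
finger_gap: 0.0513
grip_force: 0.0
```

View pics/w2.png

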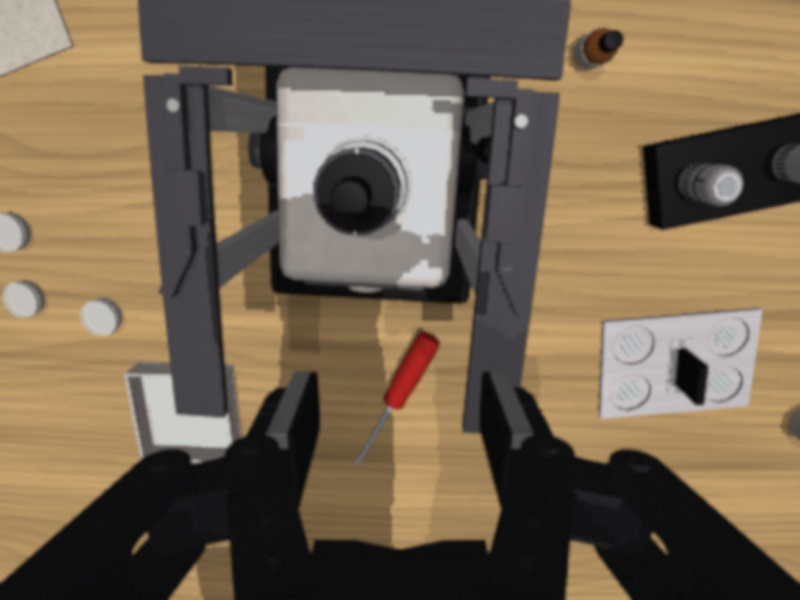

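```bash
python3 - <<'E'
from h import *
f=pickle.load(open("w2.pkl","rb"));k=.64
P=lambda uv,z: onz(f,np.array(uv)*k,z)
print(f["T"][:3,3])
print("flange",P([(357,190)],.163),"knob",P([(350,196)],.193))
V=f["color"].max(2)
for z in (.205,.218):
    l=P([(146,78),(174,412),(558,96),(519,433),(143,62),(562,78),(174,412),(225,415),(465,431),(519,433)],z)
    print(z); 
    for i in range(0,10,2): e=l[i+1]-l[i]; print(l[i].round(4),l[i+1].round(4),np.degrees(np.arctan2(e[1],e[0])).round(2),np.linalg.norm(e).round(3))
m=P([(357,150),(357,233)],.159);print(m)
# flange ellipse
h=cv2.cvtColor(f["color"],cv2.COLOR_RGB2HSV)[...,2]
for ct in blobs(h[90:155,190:265]<45,200,4000):
    print(cv2.boundingRect(ct),cv2.contourArea(ct)); e=cv2.fitEllipse(ct); print(e, P([(np.array(e[0])+[190,90])/k],.163))
E
```

```text
[0.64710295 0.01982847 0.46499549]
flange [[0.61558699 0.05259012 0.163     ]] knob [[0.61538917 0.05318413 0.193     ]]
0.205
[0.6741 0.1548 0.205 ] [0.483  0.1625 0.205 ] 177.71 0.191
[ 0.6686 -0.0512  0.205 ] [ 0.4771 -0.0501  0.205 ] 179.68 0.192
[0.6817 0.1556 0.205 ] [ 0.677  -0.0523  0.205 ] -91.28 0.208
[0.483  0.1625 0.205 ] [0.4825 0.1302 0.205 ] -90.82 0.032
[ 0.4774 -0.0172  0.205 ] [ 0.4771 -0.0501  0.205 ] -90.63 0.033
0.218
[0.6728 0.1481 0.218 ] [0.4912 0.1553 0.218 ] 177.71 0.182
[ 0.6676 -0.0477  0.218 ] [ 0.4856 -0.0466  0.218 ] 179.68 0.182
[0.68   0.1488 0.218 ] [ 0.6755 -0.0487  0.218 ] -91.28 0.198
[0.4912 0.1553 0.218 ] [0.4907 0.1247 0.218 ] -90.82 0.031
[ 0.4859 -0.0153  0.218 ] [ 0.4856 -0.0466  0.218 ] -90.63 0.031
[[0.63889832 0.05297814 0.159     ]
 [0.58848537 0.05309909 0.159     ]]
(13, 10, 48, 49) 1596.5
((35.29941177368164, 35.815731048583984), (40.81211853027344, 51.52103805541992), 135.00025939941406) [[0.61156555 0.05562765 0.163     ]]
```

```bash
python3 - <<'E'
from h import *
go([0.6154,0.053,0.184],np.radians(88.7)); print(ctrl.state()["joints"])
E
```

```text
shift [ 0.12   -0.0675  0.3929] turn [-0.0347  0.0017  0.0573] deg [-1.6  0.1  2.6]
[0.02129968 0.23544294 0.05703168 1.39309796 0.02724005 3.14053622]
```

```bash
python3 -m crank '[[[0.12,-0.0675,0],[0,0,-1],0.2],[[0.12,-0.0675,0],[0,0,-1],0.2],[[0.12,-0.0675,0],[0,0,-1],0.2],[[0.12,-0.0675,0],[0,0,-1],0.2],[[0.12,-0.0675,0],[0,0,-1],0.2],[[0.12,-0.0675,0],[0,0,-1],0.2]]'
python3 - <<'E'
from h import *
go([0.6154,0.053,0.184],np.radians(-1.3)); print(ctrl.state()["joints"])
E
```

```text
time: 3.25
eef_pos: [0.6158, 0.0497, 0.3412]
tcp_rot: [-2.866, -1.223, -0.015]
wrist_force: [-0.5, -0.5, 0.7]
finger_gap: 0.0514
grip_force: 0.0
shift [-0.0023  0.0014  0.393 ] turn [-0.0151 -0.0325 -0.9439] deg [ -0.7  -1.5 -42.5]
[0.06656313 0.3327978  0.18785043 1.42512984 0.02751896 2.40144755]
```

```bash
python3 -m crank '[[[-0.002,0.001,0.3],[-0.015,-0.0325,-0.944],0.2],[[-0.002,0.001,0.3],[-0.015,-0.0325,-0.944],0.2],[[-0.002,0.001,0.3],[-0.015,-0.0325,-0.944],0.2],[[-0.002,0.001,0.3],[-0.015,-0.0325,-0.944],0.2],[[-0.002,0.001,0.3],[-0.015,-0.0325,-0.944],0.2],[[-0.002,0.001,0.3],[-0.015,-0.0325,-0.944],0.2]]'
python3 - <<'E'
from h import *
go([0.6154,0.053,0.184],np.radians(-1.3)); print(ctrl.state()["joints"])
E
```

```text
time: 4.0
eef_pos: [0.6156, 0.0526, 0.2213]
tcp_rot: [2.247, 2.195, 0.001]
wrist_force: [0.1, 0.7, -0.5]
finger_gap: 0.0516
grip_force: 0.0
shift [ 0.001  -0.0005  0.0933] turn [ 0.0003 -0.0003 -0.0009] deg [ 0. -0. -0.]
[ 8.51275534e-02  3.57893800e-01 -4.70149429e-02  1.16561598e+00
  2.08863810e-04  1.67928665e+00]
```

```bash
python3 -m crank '[[[0.001,0,0.093],[0,0,0],0.2],[[0.001,0,0.093],[0,0,0],0.2],[[0.001,0,0.093],[0,0,0],-1],[[0.001,0,0.093],[0,0,0],-1],[[0.001,0,0.093],[0,0,0],-1],[[0.001,0,0.093],[0,0,0],-1],[[0.001,0,-0.05],[0,0,0],-1],[[0.001,0,-0.25],[0,0,0],-1],[[0.001,0,-0.25],[0,0,0],-1]]'
python3 - <<'E'
from h import *
go([0.361,0.258,0.28],np.radians(-1.3)); print(ctrl.state()["joints"])
d=pickle.load(open("f0.pkl","rb")); f=d["top"]
# box rim / floor corners in top (800 px view)
k=.64
for z,c in ((.028,[(237,381),(294,381),(294,437),(237,437)]),): 
    p=onz(f,np.array(c)*k,z); print(p.mean(0),np.linalg.norm(p[0]-p[1]))
E
```

```text
time: 5.12
eef_pos: [0.6174, 0.0533, 0.3266]
tcp_rot: [2.239, 2.196, 0.01]
wrist_force: [0.6, 0.4, -1.1]
finger_gap: 0.0198
grip_force: 58.7
shift [ 0.499  -0.6519  0.1119] turn [ 0.0101 -0.0012  0.004 ] deg [ 0.5 -0.1  0.2]
[8.60393945e-02 3.30009272e-01 1.51708002e-01 1.38453848e+00
 1.25639155e-04 1.67636696e+00]
[0.36317147 0.25238467 0.028     ] 0.1134583636787868
```

```bash
python3 -m crank '[[[0.495,-0.65,0],[0,0,0],-1],[[0.495,-0.65,0],[0,0,0],-1],[[0.495,-0.65,0],[0,0,0],-1],[[0.495,-0.65,0],[0,0,0],-1],[[0.495,-0.65,0],[0,0,0],-1],[[0.495,-0.65,0.4],[0,0,0],-1],[[0.495,-0.65,0.6],[0,0,0],-1],[[0.495,-0.65,0.6],[0,0,0],-1],[[0.495,-0.65,0.6],[0,0,0],-1],[[0.495,-0.65,0.6],[0,0,0],-1]]'
python3 - <<'E'
from h import *
go([0.362,0.256,0.043],np.radians(-1.3)); print(ctrl.state()["joints"])
E
```

```text
time: 6.38
eef_pos: [0.3565, 0.2543, 0.0786]
tcp_rot: [-2.242, -2.199, 0.011]
wrist_force: [-0.0, -0.1, 0.8]
finger_gap: 0.02
grip_force: 58.9
shift [0.0049 0.0142 0.0889] turn [-0.0073  0.0052  0.0045] deg [-0.3  0.2  0.2]
[ 6.19480665e-01  1.66239357e-01 -6.59285550e-01  7.52301899e-01
  1.91306095e-04  2.20941780e+00]
```

```bash
python3 -m crank '[[[0.005,0.014,0.085],[0,0,0],-1],[[0.005,0.014,0.085],[0,0,0],-1],[[0.005,0.014,0.085],[0,0,0],0.1],[[0.005,0.014,0.085],[0,0,0],0.1],[[0.005,0.014,0.085],[0,0,0],0.1],[[0.005,0.014,0],[0,0,0],0.1],[[0.005,0.014,-0.2],[0,0,0],0.1],[[0.005,0.014,-0.45],[0,0,0],0.1],[[0.005,0.014,-0.55],[0,0,0],0.1],[[0.005,0.014,-0.55],[0,0,0],0.1]]'
python3 - <<'E'
from h import *
f=grab_frame("top"); pickle.dump(f,open("t1.pkl","wb")); h=cv2.cvtColor(f["color"],cv2.COLOR_RGB2HSV)
# dishes now
for ct in blobs((h[...,1]<60)&(h[...,2]>105),60,200): 
    (x,y),r=cv2.minEnclosingCircle(ct); print("dish?",round(x),round(y),round(r,1),onz(f,[[x,y]],.014).round(4))
for ct in blobs(h[...,2]<50,20,900): print("dark",cv2.boundingRect(ct),onz(f,[np.array(cv2.boundingRect(ct)[:2])+np.array(cv2.boundingRect(ct)[2:])/2],.03).round(3)) if 140<cv2.boundingRect(ct)[0]<200 else 0
go([0.42,0.36,0.30],np.radians(-1.3)); print(ctrl.state()["joints"])
E
```

```text
time: 7.62
eef_pos: [0.3657, 0.2586, 0.3053]
tcp_rot: [2.242, 2.2, 0.008]
wrist_force: [1.1, -0.2, -0.8]
finger_gap: 0.0471
grip_force: 0.0
dish? 391 260 7.1 [[ 0.3628 -0.4467  0.014 ]]
dish? 146 228 6.3 [[0.4673 0.3336 0.014 ]]
dish? 119 222 6.2 [[0.4856 0.4176 0.014 ]]
dish? 119 200 6.3 [[0.5541 0.4189 0.014 ]]
dark (162, 254, 14, 13) [[0.367 0.255 0.03 ]]
shift [0.2542 0.1281 0.0229] turn [ 0.009  -0.0071  0.0044] deg [ 0.4 -0.3  0.2]
[ 6.15243411e-01  1.36368113e-03 -2.81162006e-01  1.27927057e+00
  2.51795017e-04  2.20530254e+00]
```

```bash
python3 -m crank '[[[0.3,0.19,0.01],[0,0,-1],0.2],[[0.3,0.19,0.01],[0,0,-1],0.2],[[0.3,0.19,0.01],[0,0,-1],0.2],[[0.3,0.19,0.01],[0,0,-1],0.2],[[0.3,0.19,0.01],[0,0,-1],0.2]]'
python3 - <<'E'
from h import *
go([0.44,0.38,0.3],np.radians(97))
E
```

```text
time: 8.3
eef_pos: [0.443, 0.3765, 0.2968]
tcp_rot: [-1.23, -2.89, 0.001]
wrist_force: [-0.6, -0.4, 0.3]
finger_gap: 0.0512
grip_force: 0.0
shift [ 0.0115  0.0005 -0.008 ] turn [-9.0000e-04 -8.0000e-04 -1.1799e+00] deg [ -0.   -0.  -53.1]
```

```bash
python3 -m crank '[[[0.01,0,0],[0,0,-1],0.2],[[0.01,0,0],[0,0,-1],0.2],[[0.01,0,0],[0,0,-1],0.2],[[0.01,0,0],[0,0,-1],0.2],[[0.01,0,0],[0,0,-1],0.2]]' >/dev/null;  python3 -m crank '[[[0,0,0],[0,0,-0.18],0.2],[[0,0,0],[0,0,-0.18],0.2]]'
python3 - <<'E'
from h import *
f=wrist(); pickle.dump(f,open("w3.pkl","wb")); cv2.imwrite("pics/w3.png",cv2.resize(f["color"][:,:,::-1],(800,600),interpolation=cv2.INTER_CUBIC))
h=cv2.cvtColor(f["color"],cv2.COLOR_RGB2HSV)
for ct in blobs((h[...,1]<70)&(h[...,2]>95),150,1500):
    (x,y),ax,a=cv2.fitEllipse(ct); print(round(x),round(y),np.round(ax,1),onz(f,[[x,y]],.012).round(4))
go([0.44,0.38,0.3],np.radians(97))
E
```

```text
time: 9.18
eef_pos: [0.4404, 0.3792, 0.2973]
tcp_rot: [0.184, -3.136, -0.0]
wrist_force: [0.1, 0.2, -0.2]
finger_gap: 0.0513
grip_force: 0.0
375 368 [28.7 40.9] [[0.793 0.63  0.012]]
21 296 [35.2 51.6] [[0.7184 0.0316 0.012 ]]
274 231 [24.9 26.8] [[0.5537 0.4198 0.012 ]]
13 235 [33.9 50.3] [[0.6085 0.0357 0.012 ]]
280 184 [27.2 28.3] [[0.4833 0.4187 0.012 ]]
220 165 [28.5 28.8] [[0.4664 0.3358 0.012 ]]
shift [ 0.0008  0.002  -0.0068] turn [ 0.0003 -0.     -0.0065] deg [ 0.  -0.  -0.3]
```

View pics/w3.png

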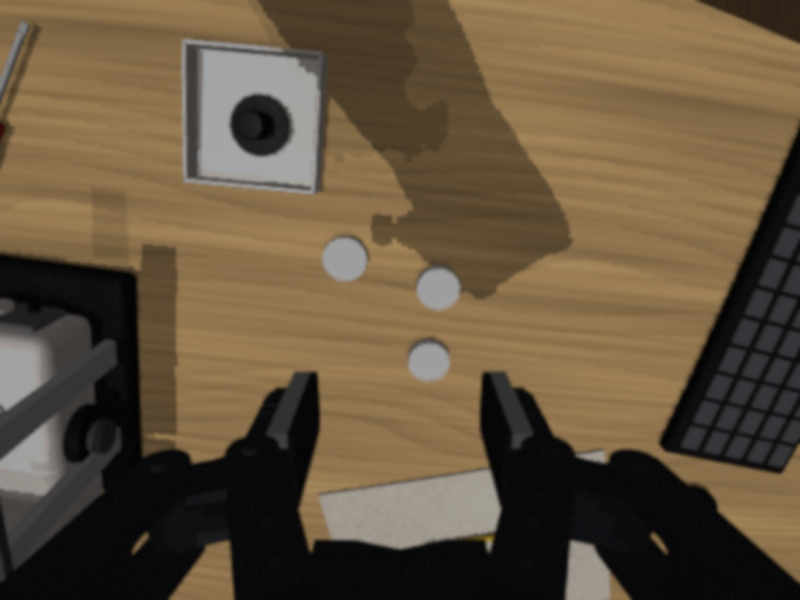

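```bash
python3 - <<'E'
from h import *
go([0.4664,0.3355,0.022],np.radians(97))
E
```

```text
shift [-0.0518 -0.1164  0.6882] turn [ 0.0003 -0.     -0.0065] deg [ 0.  -0.  -0.3]
```

```bash
python3 -m crank '[[[-0.052,-0.116,0.3],[0,0,0],0.2],[[-0.052,-0.116,0.55],[0,0,0],0.2],[[-0.052,-0.116,0.55],[0,0,0],0.2],[[-0.052,-0.116,0.688],[0,0,0],0.2],[[-0.052,-0.116,0.688],[0,0,0],0.2],[[-0.052,-0.116,0.688],[0,0,0],0.2],[[-0.052,-0.116,0.688],[0,0,0],-0.5],[[-0.052,-0.116,0.688],[0,0,0],-0.5],[[-0.052,-0.116,0.688],[0,0,0],-0.5]]'
python3 - <<'E'
from h import *
s=ctrl.state(); f=wrist(); pickle.dump(f,open("w4.pkl","wb")); cv2.imwrite("pics/w4.png",f["color"][:,:,::-1])
print(s["joints"]); go([.44,0.2,0.29],np.radians(97))
E
```

```text
time: 10.35
eef_pos: [0.4677, 0.3368, 0.0235]
tcp_rot: [-0.191, 3.134, 0.003]
wrist_force: [1.2, 1.7, 4.2]
finger_gap: 0.0345
grip_force: 60.2
[ 6.23879307e-01  4.52723259e-01 -4.00630799e-01  7.14632916e-01
  2.62280696e-04  5.02076294e-01]
shift [ 0.1089 -0.3299 -0.6671] turn [ 0.002   0.003  -0.0003] deg [ 0.1  0.1 -0. ]
```

View pics/w4.png

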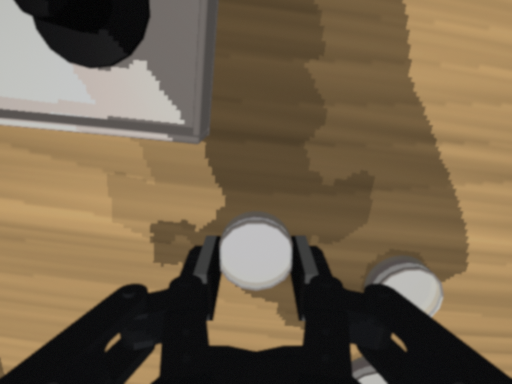

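```bash
python3 -m crank '[[[0,0,-0.15],[0,0,0],-0.5],[[0,0,-0.3],[0,0,0],-0.5],[[0,0,-0.45],[0,0,0],-0.5],[[0.1,-0.2,-0.66],[0,0,0],-0.5],[[0.1,-0.4,-0.66],[0,0,0],-0.5],[[0.1,-0.6,-0.66],[0,0,0],-0.5],[[0.1,-0.8,-0.66],[0,0,0],-0.5],[[0.1,-0.95,-0.66],[0,0,0],-0.5],[[0.1,-0.95,-0.66],[0,0,0],-0.5],[[0.1,-0.95,-0.66],[0,0,0],-0.5]]'
python3 - <<'E'
from h import *
f=pickle.load(open("w4.pkl","rb")); h=cv2.cvtColor(f["color"],cv2.COLOR_RGB2HSV)
for ct in blobs((h[...,1]<40)&(h[...,2]>110),1000,9000):
    e=cv2.fitEllipse(ct); q=onz(f,[e[0]],.0145)[0]
    T=f["T"]@np.linalg.inv(f["mount"]); print(np.round(e[0]),np.round(e[1]),"in tool",((np.linalg.inv(T)@np.r_[q,1])[:3]*1e3).round(1))
go([0.4318,-0.2627,0.25],np.radians(97)); print(ctrl.state()["joints"])
E
```

```text
time: 11.65
eef_pos: [0.4733, -0.0489, 0.2867]
tcp_rot: [-0.187, 3.135, -0.001]
wrist_force: [0.5, 1.5, -0.8]
finger_gap: 0.035
grip_force: 60.0
[415. 287.] [40. 67.] in tool [-16.8  81.7   9.1]
[255. 255.] [68. 74.] in tool [2.2 0.9 9. ]
[ 80. 128.] [  7. 261.] in tool [ 62.9 -74.1   8.7]
shift [ 0.1667 -0.5183  0.0917] turn [-0.0008  0.0015 -0.0039] deg [-0.   0.1 -0.2]
[-1.02749055e-01  6.44742159e-02 -2.64292437e-01  1.24071683e+00
 -3.16918125e-04 -2.21880103e-01]
```

```bash
python3 -m crank '[[[0.167,-0.2,0],[0,0,0],-0.5],[[0.167,-0.4,0.05],[0,0,0],-0.5],[[0.167,-0.518,0.09],[0,0,0],-0.5],[[0.167,-0.518,0.09],[0,0,0],-0.5],[[0.167,-0.518,0.09],[0,0,0],-0.5],[[0.167,-0.518,0.09],[0,0,0],-0.5],[[0.167,-0.518,0.09],[0,0,0],-0.5]]'
python3 - <<'E'
from h import *
f=wrist(); pickle.dump(f,open("w5.pkl","wb")); cv2.imwrite("pics/w5.png",cv2.resize(f["color"][:,:,::-1],(800,600),interpolation=cv2.INTER_CUBIC))
E
```

```text
time: 12.52
eef_pos: [0.4326, -0.259, 0.2504]
tcp_rot: [-0.194, 3.135, -0.0]
wrist_force: [0.2, 0.1, -1.0]
finger_gap: 0.0343
grip_force: 60.0
```

View pics/w5.png

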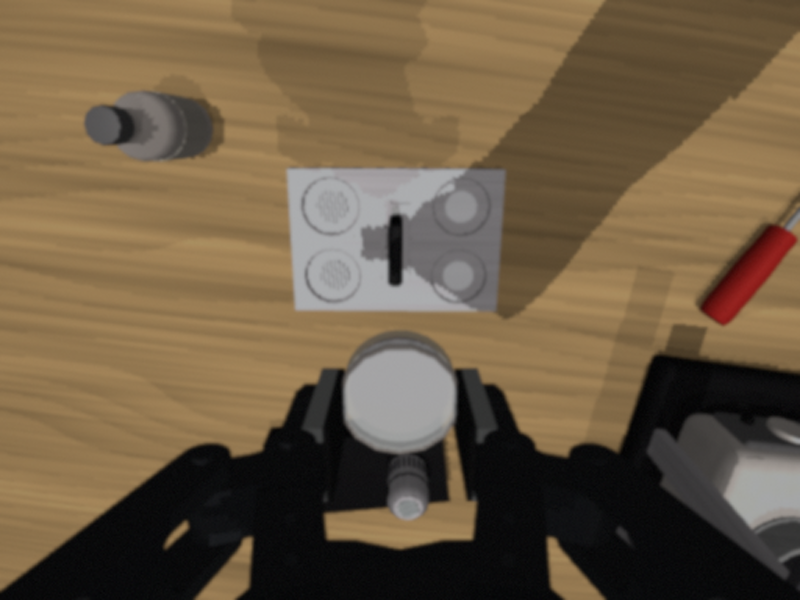

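```bash
python3 - <<'E'
from h import *
f=pickle.load(open("w5.pkl","rb"));k=.64
T=f["T"]@np.linalg.inv(f["mount"]);Ti=np.linalg.inv(T)
tool=lambda q:(np.c_[q,np.ones(len(q))]@Ti.T)[:,:3]
c=onz(f,np.array([(287,169),(506,169),(497,312),(296,312)])*k,.006)
p=onz(f,np.array([(331,206),(461,206),(333,276),(460,276)])*k,.006)
print("centre",c.mean(0),p.mean(0),"edges",[np.linalg.norm(c[i]-c[i-1]).round(4) for i in range(4)])
for a,b in ((0,1),(3,2),(0,3),(1,2)): e=c[b]-c[a]; print(np.degrees(np.arctan2(e[1],e[0])).round(2))
print("pockets world\n",p.round(4)); print("pockets d",np.linalg.norm(p[1]-p[0]),np.linalg.norm(p[2]-p[0]))
h=cv2.cvtColor(f["color"],cv2.COLOR_RGB2HSV); m=(h[...,1]<40)&(h[...,2]>110); m[:225]=0; m[290:]=0
for ct in blobs(m,1000,9000):
    e=cv2.fitEllipse(ct); q=onz(f,[e[0]],T[2,3]-.009); print(np.array(e[0])/k,np.array(e[1])/k,tool(q)*1e3)
E
```

```text
centre [ 0.43222722 -0.26046384  0.006     ] [ 0.43091756 -0.26078929  0.006     ] edges [np.float64(0.111), np.float64(0.16), np.float64(0.111), np.float64(0.1602)]
97.05
97.08
6.91
7.03
pockets world
 [[ 0.41   -0.3123  0.006 ]
 [ 0.3981 -0.2162  0.006 ]
 [ 0.4638 -0.3063  0.006 ]
 [ 0.4517 -0.2083  0.006 ]]
pockets d 0.09682040414740709 0.054167679473130545
[399.08518791 400.06508827] [102.0029068  113.63955736] [[1.6344136  0.84118756 8.99906461]]
```

```bash
python3 - <<'E'
from h import *
go([0.4663,-0.3066,0.05],np.radians(97))
E
```

```text
shift [-0.0686 -0.1284  0.501 ] turn [-0.0003  0.0007  0.0019] deg [-0.   0.   0.1]
```

```bash
python3 -m crank '[[[-0.068,-0.128,0.15],[0,0,0],-0.5],[[-0.068,-0.128,0.3],[0,0,0],-0.5],[[-0.068,-0.128,0.45],[0,0,0],-0.5],[[-0.068,-0.128,0.5],[0,0,0],-0.5],[[-0.068,-0.128,0.5],[0,0,0],-0.5],[[-0.068,-0.128,0.5],[0,0,0],-0.5]]'
python3 - <<'E'
from h import *
go([0.4663,-0.3066,0.0265],np.radians(97))
E
```

```text
time: 13.32
eef_pos: [0.4668, -0.3076, 0.0515]
tcp_rot: [-0.193, 3.134, -0.002]
wrist_force: [0.1, 0.6, -0.4]
finger_gap: 0.0346
grip_force: 60.0
shift [0.0009 0.0027 0.0626] turn [-0.0017  0.002   0.0011] deg [-0.1  0.1  0. ]
```

```bash
python3 -m crank '[[[0.001,0.0025,0.04],[0,0,0],-0.5],[[0.001,0.0025,0.0625],[0,0,0],-0.5],[[0.001,0.0025,0.0625],[0,0,0],-0.5]]'
python3 -c "
from h import *
go([0.4663,-0.3066,0.0265],np.radians(97)); f=wrist(); cv2.imwrite('pics/w6.png',f['color'][:,:,::-1])"
```

```text
time: 13.7
eef_pos: [0.4653, -0.3066, 0.0254]
tcp_rot: [-0.192, 3.135, -0.0]
wrist_force: [-0.8, 1.6, 5.9]
finger_gap: 0.0347
grip_force: 60.5
shift [-0.0024 -0.0003 -0.0027] turn [-0.0004  0.001  -0.    ] deg [-0.  0. -0.]
```

View pics/w6.png

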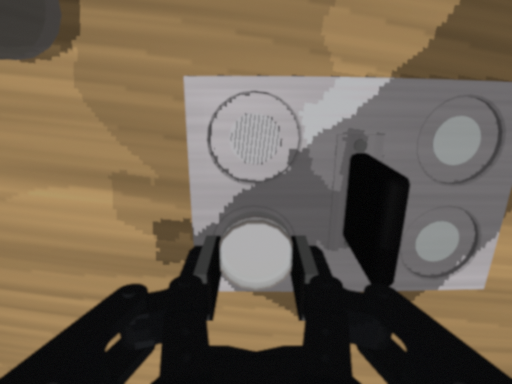

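```bash
python3 -m crank '[[[0,0,0],[0,0,0],0.1],[[0,0,0],[0,0,0],0.1],[[0,0,-0.03],[0,0,0],0.1],[[0,0,-0.15],[0,0,0],0.15],[[0,0,-0.3],[0,0,0],0.15],[[0,0,-0.5],[0,0,0],0.15],[[0,0.15,-0.65],[0,0,0],0.2],[[0,0.35,-0.65],[0,0,0],0.2],[[0,0.6,-0.65],[0,0,0],0.2],[[0,0.8,-0.65],[0,0,0],0.2],[[0,0.95,-0.65],[0,0,0],0.2],[[0,0.95,-0.65],[0,0,0],0.2]]'
python3 -c "
from h import *
go([0.46,0.40,0.28],np.radians(97))"
```

```text
time: 15.25
eef_pos: [0.422, 0.0409, 0.2851]
tcp_rot: [-0.191, 3.134, 0.0]
wrist_force: [1.5, -0.2, 0.8]
finger_gap: 0.0511
grip_force: 0.0
shift [-0.2032  0.8797  0.0132] turn [ 0.0002  0.0019 -0.0007] deg [ 0.   0.1 -0. ]
```

```bash
python3 -m crank '[[[-0.2,0.3,0],[0,0,0],0.2],[[-0.2,0.6,0],[0,0,0],0.2],[[-0.2,0.88,0.01],[0,0,0],0.2],[[-0.2,0.88,0.01],[0,0,0],0.2],[[-0.2,0.88,0.01],[0,0,0],0.2],[[-0.2,0.88,0.01],[0,0,0],0.2],[[-0.2,0.88,0.01],[0,0,0],0.2],[[-0.2,0.88,0.01],[0,0,0],0.2]]'
cat > dish.py <<'E'
from h import *
f=wrist(); h=cv2.cvtColor(f["color"],cv2.COLOR_RGB2HSV)
for ct in blobs((h[...,1]<70)&(h[...,2]>95),250,2500):
    (x,y),ax,a=cv2.fitEllipse(ct); q=onz(f,[[x,y]],.012)[0]
    if ax[0]/ax[1]>.85: print(round(x),round(y),np.round(ax,1),q.round(4)); go([q[0],q[1],.022],np.radians(97))
E
python3 dish.py
```

```text
time: 16.25
eef_pos: [0.4588, 0.3978, 0.2803]
tcp_rot: [0.192, -3.135, 0.001]
wrist_force: [-0.1, -0.1, -0.1]
finger_gap: 0.0511
grip_force: 0.0
263 223 [26.3 28.3] [0.5538 0.42   0.012 ]
shift [-0.2422  0.0281  0.6462] turn [-0.0004 -0.0003 -0.0009] deg [-0. -0. -0.]
240 189 [28.3 29.5] [0.5099 0.3848 0.012 ]
shift [-0.1227 -0.046   0.6462] turn [-0.0004 -0.0003 -0.0009] deg [-0. -0. -0.]
```

```bash
python3 -m crank '[[[-0.12,-0.045,0.2],[0,0,0],0.2],[[-0.12,-0.045,0.4],[0,0,0],0.2],[[-0.122,-0.045,0.55],[0,0,0],0.2],[[-0.122,-0.045,0.645],[0,0,0],0.2],[[-0.122,-0.045,0.645],[0,0,0],0.2],[[-0.122,-0.045,0.645],[0,0,0],0.2],[[-0.122,-0.045,0.645],[0,0,0],0.2],[[-0.122,-0.045,0.645],[0,0,0],-0.5],[[-0.122,-0.045,0.645],[0,0,0],-0.5],[[-0.122,-0.045,0.645],[0,0,0],-0.5]]'
cat > hand.py <<'E'
from h import *
f=wrist(); h=cv2.cvtColor(f["color"],cv2.COLOR_RGB2HSV); T=f["T"]@np.linalg.inv(f["mount"])
m=(h[...,1]<40)&(h[...,2]>110); m[:215]=0; m[300:]=0;m[:,:200]=0;m[:,310:]=0
for ct in blobs(m,1000,9000):
    e=cv2.fitEllipse(ct); q=onz(f,[e[0]],T[2,3]-.009)[0]
    print(np.round(e[0]),np.round(e[1]),"in tool",((np.linalg.inv(T)@np.r_[q,1])[:3]*1e3).round(1))
E
python3 hand.py
```

```text
time: 17.55
eef_pos: [0.5115, 0.3877, 0.0256]
tcp_rot: [-0.192, 3.131, 0.004]
wrist_force: [-1.0, -1.1, 9.2]
finger_gap: 0.0342
grip_force: 58.8
[255. 249.] [71. 72.] in tool [5.3 0.8 9. ]
```

```bash
python3 -m crank '[[[0,0,-0.15],[0,0,0],-0.5],[[0,0,-0.3],[0,0,0],-0.5],[[0,0,-0.45],[0,0,0],-0.5],[[0.05,-0.2,-0.65],[0,0,0],-0.5],[[0.1,-0.4,-0.65],[0,0,0],-0.5],[[0.15,-0.6,-0.65],[0,0,0],-0.5],[[0.2,-0.8,-0.65],[0,0,0],-0.5],[[0.2,-0.98,-0.65],[0,0,0],-0.5],[[0.2,-0.98,-0.65],[0,0,0],-0.5],[[0.2,-0.98,-0.65],[0,0,0],-0.5]]'
python3 hand.py; python3 -c "
from h import *
go([0.432,-0.261,0.26],np.radians(97))"
```

```text
time: 18.85
eef_pos: [0.4781, -0.0147, 0.2841]
tcp_rot: [-0.19, 3.133, -0.001]
wrist_force: [1.7, 0.8, 0.9]
finger_gap: 0.0341
grip_force: 59.8
[262. 255.] [79. 91.] in tool [2.3 4.  9. ]
shift [ 0.1854 -0.5872  0.0629] turn [-0.0059  0.0034 -0.0055] deg [-0.3  0.2 -0.2]
```

```bash
python3 -m crank '[[[0.185,-0.2,0],[0,0,0],-0.5],[[0.185,-0.4,0.03],[0,0,0],-0.5],[[0.185,-0.587,0.06],[0,0,0],-0.5],[[0.185,-0.587,0.06],[0,0,0],-0.5],[[0.185,-0.587,0.06],[0,0,0],-0.5],[[0.185,-0.587,0.06],[0,0,0],-0.5],[[0.185,-0.587,0.06],[0,0,0],-0.5]]'
python3 hand.py; python3 - <<'E'
from h import *
f=wrist(); pickle.dump(f,open("w7.pkl","wb")); cv2.imwrite("pics/w7.png",cv2.resize(f["color"][90:340,130:380,::-1],(600,600),interpolation=cv2.INTER_CUBIC))
go([0.4578,-0.2088,0.05],np.radians(97))
E
```

```text
time: 19.77
eef_pos: [0.4336, -0.2533, 0.2588]
tcp_rot: [-0.194, 3.135, 0.0]
wrist_force: [-0.7, 0.1, -0.3]
finger_gap: 0.0342
grip_force: 60.0
[255. 251.] [66. 71.] in tool [4.3 0.8 9. ]
shift [-0.0733  0.103   0.5216] turn [-0.0003  0.0008  0.0027] deg [-0.   0.   0.1]
```

View pics/w7.png

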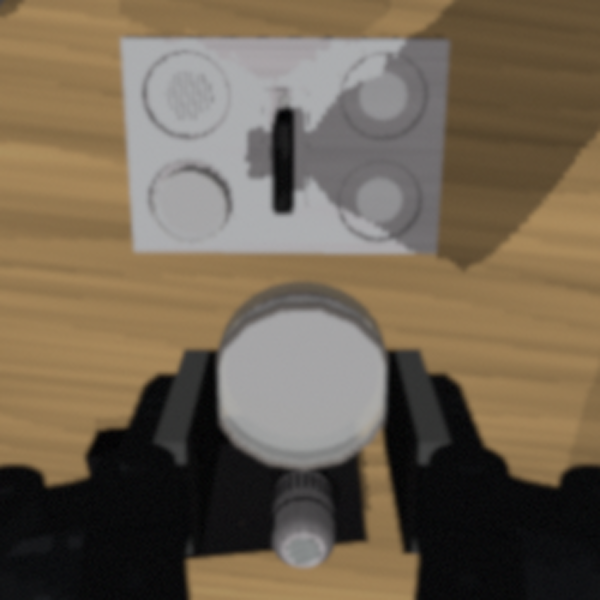

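```bash
python3 - <<'E'
from h import *
f=pickle.load(open("w7.pkl","rb"))
c=onz(f,np.array([(121,38),(451,40),(436,252),(133,252)])/2.4+[130,90],.006)
print(c.mean(0),[np.linalg.norm(c[i]-c[i-1]).round(4) for i in range(4)])
for a,b in ((0,1),(3,2)): e=c[b]-c[a]; print(np.degrees(np.arctan2(e[1],e[0])).round(2))
E
python3 -m crank '[[[-0.072,0.103,0.15],[0,0,0],-0.5],[[-0.072,0.103,0.3],[0,0,0],-0.5],[[-0.072,0.103,0.45],[0,0,0],-0.5],[[-0.072,0.103,0.52],[0,0,0],-0.5],[[-0.072,0.103,0.52],[0,0,0],-0.5],[[-0.072,0.103,0.52],[0,0,0],-0.5]]'
python3 -c "
from h import *
go([0.4571,-0.2089,0.028],np.radians(97))"
```

```text
[ 0.43156442 -0.26095801  0.006     ] [np.float64(0.1099), np.float64(0.1602), np.float64(0.1088), np.float64(0.16)]
96.73
97.12
time: 20.62
eef_pos: [0.458, -0.2102, 0.0516]
tcp_rot: [-0.193, 3.134, -0.001]
wrist_force: [1.3, -0.4, -0.1]
finger_gap: 0.034
grip_force: 60.0
shift [0.0019 0.0035 0.0591] turn [-0.0011  0.0019  0.001 ] deg [-0.1  0.1  0. ]
```

```bash
python3 -m crank '[[[0.002,0.0035,0.04],[0,0,0],-0.5],[[0.002,0.0035,0.06],[0,0,0],-0.5],[[0.002,0.0035,0.0615],[0,0,0],-0.5],[[0.002,0.0035,0.0615],[0,0,0],-0.5]]'
```

```text
time: 21.12
eef_pos: [0.4575, -0.2098, 0.0284]
tcp_rot: [-0.191, 3.133, -0.003]
wrist_force: [-3.8, 1.7, 12.7]
finger_gap: 0.0346
grip_force: 68.4
```

```bash
python3 -m crank '[[[0,0,0],[0,0,0],0.1],[[0,0,0],[0,0,0],0.1],[[0,0,-0.03],[0,0,0],0.1],[[0,0,-0.15],[0,0,0],0.15],[[0,0,-0.3],[0,0,0],0.15],[[0,0,-0.5],[0,0,0],0.15],[[0,0,-0.6],[0,0,0],0.2],[[0,0,-0.6],[0,0,0],0.2],[[0,0,-0.6],[0,0,0],0.2]]'
python3 - <<'E'
from h import *
f=wrist(); pickle.dump(f,open("w8.pkl","wb")); cv2.imwrite("pics/w8.png",cv2.resize(f["color"][60:260,110:400,::-1],(725,500),interpolation=cv2.INTER_CUBIC))
go([0.44,0.12,0.28],np.radians(97))
E
```

```text
time: 22.25
eef_pos: [0.4557, -0.2088, 0.2657]
tcp_rot: [-0.192, 3.136, -0.0]
wrist_force: [-1.1, 0.2, -0.1]
finger_gap: 0.0518
grip_force: 0.0
shift [-0.0624  0.8199 -0.0375] turn [ 0.0013 -0.0018 -0.0001] deg [ 0.1 -0.1 -0. ]
```

View pics/w8.png

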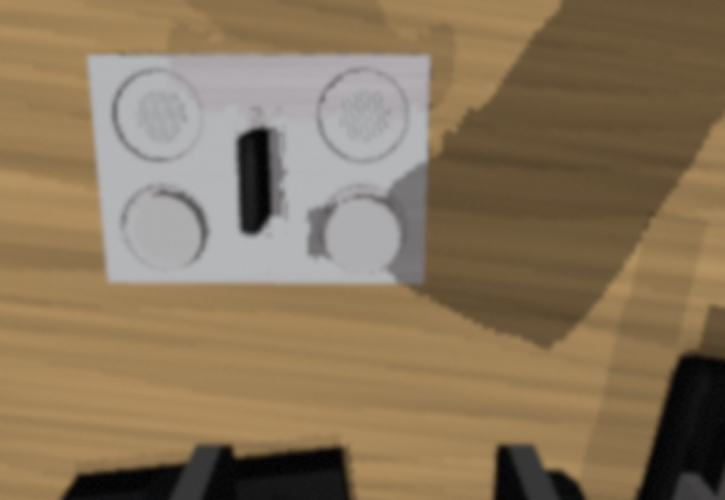

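```bash
python3 -m crank '[[[0.004,-0.001,0.15],[0,0,0],-1],[[0.004,-0.001,0.3],[0,0,0],-1],[[0.004,-0.001,0.45],[0,0,0],-1],[[0.004,-0.001,0.55],[0,0,0],-1],[[0.004,-0.001,0.565],[0,0,0],-1],[[0.004,-0.001,0.57],[0,0,0],-1],[[0.004,-0.001,0.57],[0,0,0],-1]]'; python3 -m crank '[[[0,0,0.006],[0,0,0],-1],[[0,0,0.012],[0,0,0],-1],[[0,0,0.012],[0,0,0],-1]]'
```

```text
time: 23.18
eef_pos: [0.4555, -0.21, 0.0389]
tcp_rot: [-0.192, 3.134, -0.002]
wrist_force: [0.0, 0.5, 0.4]
finger_gap: 0.0001
grip_force: 0.0
time: 23.55
eef_pos: [0.456, -0.2103, 0.0354]
tcp_rot: [-0.191, 3.132, -0.003]
wrist_force: [-4.1, 1.7, 20.4]
finger_gap: -0.0001
grip_force: 10.1
```

```bash
python3 -m crank '[[[0.003,0,-0.002],[0,0,0],-1],[[0.006,0,-0.002],[0,0,0],-1],[[0.008,0,-0.002],[0,0,0],-1],[[0.008,0,-0.002],[0,0,0],-1]]';  python3 -m crank '[[[0,0,-0.02],[0,0,0],-1],[[0,-0.1,-0.03],[0,0,0],-1],[[-0.005,-0.243,-0.02],[0,0,0],-1],[[-0.005,-0.243,-0.01],[0,0,0],-1],[[-0.005,-0.243,0.0],[0,0,0],-1],[[-0.005,-0.243,0.002],[0,0,0],-1],[[-0.005,-0.243,0.002],[0,0,0],-1]]'
```

```text
time: 24.05
eef_pos: [0.4508, -0.2098, 0.0336]
tcp_rot: [0.192, -3.135, -0.0]
wrist_force: [-0.4, 0.8, 0.4]
finger_gap: 0.0003
grip_force: 0.0
time: 24.92
eef_pos: [0.4643, -0.3055, 0.0331]
tcp_rot: [0.193, -3.134, 0.002]
wrist_force: [-1.5, -2.4, 4.7]
finger_gap: 0.0
grip_force: 2.3
```

```bash
python3 -m crank '[[[0,0,-0.15],[0,0,0],-1],[[0,0,-0.3],[0,0,0],-1],[[0,0,-0.45],[0,0,0],-1],[[0.1,0.12,-0.57],[0,0,0],0.2],[[0.1,0.12,-0.57],[0,0,0],0.2],[[0.1,0.12,-0.57],[0,0,0],0.2],[[0.1,0.12,-0.57],[0,0,0],0.2],[[0.1,0.12,-0.57],[0,0,0],0.2]]'
python3 - <<'E'
from h import *
f=wrist(); pickle.dump(f,open("w9.pkl","wb")); cv2.imwrite("pics/w9.png",cv2.resize(f["color"][60:260,110:400,::-1],(725,500),interpolation=cv2.INTER_CUBIC))
go([0.44,0.12,0.28],np.radians(97))
E
```

```text
time: 25.92
eef_pos: [0.4193, -0.2634, 0.259]
tcp_rot: [0.191, -3.134, -0.003]
wrist_force: [-0.0, 1.4, -0.0]
finger_gap: 0.0512
grip_force: 0.0
shift [-0.1677  0.9452 -0.0508] turn [ 0.002  -0.0025 -0.0003] deg [ 0.1 -0.1 -0. ]
```

View pics/w9.png

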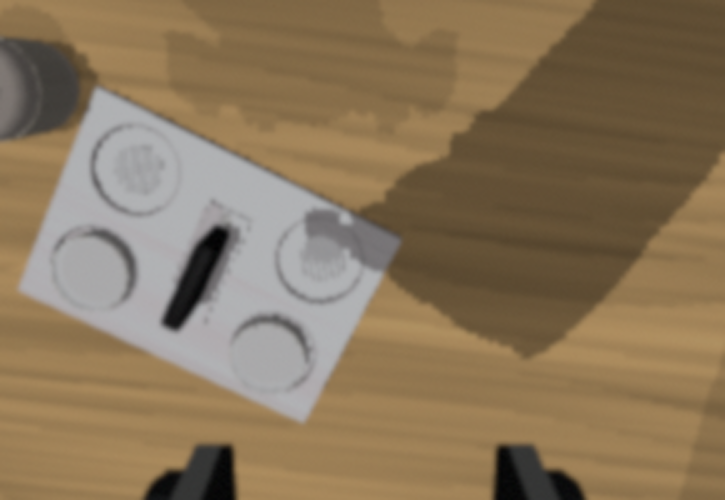

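```bash
python3 - <<'E'
from h import *
f=pickle.load(open("w9.pkl","rb"))
c=onz(f,np.array([(98,86),(401,239),(305,423),(19,290)])/2.5+[110,60],.006)
print(c.mean(0),c.round(3).tolist(),[np.linalg.norm(c[i]-c[i-1]).round(4) for i in range(4)])
for a,b in ((0,1),(3,2),(0,3),(1,2)): e=c[b]-c[a]; print(np.degrees(np.arctan2(e[1],e[0])).round(2))
t=grab_frame("top"); g=pickle.load(open("f0.pkl","rb"))["top"]
for q in (g,t):
    h=cv2.cvtColor(q["color"],cv2.COLOR_RGB2HSV)[225:280,370:405]
    b=blobs((h[...,1]<90)&(h[...,2]>60),40,900); print([(np.round(cv2.minEnclosingCircle(x)[0],1),cv2.contourArea(x)) for x in b])
print(ctrl.state()["joints"])
E
```

```text
[ 0.44163397 -0.33724432  0.006     ] [[0.363, -0.393, 0.006], [0.417, -0.244, 0.006], [0.521, -0.281, 0.006], [0.466, -0.431, 0.006]] [np.float64(0.1099), np.float64(0.1588), np.float64(0.1096), np.float64(0.1596)]
69.81
69.92
-19.94
-19.55
[(array([18. , 34.5]), 207.0)]
[(array([7., 4.]), 105.5)]
[-5.60888151e-01  1.13964372e-01 -2.71540406e-01  1.18752165e+00
  1.07217239e-05 -6.82764808e-01]
```

```bash
python3 -m crank '[[[-0.1,0.3,-0.05],[0,0,0],0.2],[[-0.16,0.6,-0.05],[0,0,0],0.2],[[-0.167,0.945,-0.05],[0,0,0],0.2],[[-0.167,0.945,-0.05],[0,0,0],0.2],[[-0.167,0.945,-0.05],[0,0,0],0.2],[[-0.167,0.945,-0.05],[0,0,0],0.2],[[-0.167,0.945,-0.05],[0,0,0],0.2],[[-0.167,0.945,-0.05],[0,0,0],0.2]]'
python3 -c "
from h import *
go([0.52,0.42,0.25],np.radians(97))
t=grab_frame('top'); g=pickle.load(open('f0.pkl','rb'))['top']
for q in (g,t):
    h=cv2.cvtColor(q['color'],cv2.COLOR_RGB2HSV)[225:290,365:405]
    b=blobs((h[...,1]<90)&(h[...,2]>60),40,900); print([(np.round(cv2.minEnclosingCircle(x)[0],1),cv2.boundingRect(x),cv2.contourArea(x)) for x in b])
"
```

```text
time: 27.02
eef_pos: [0.4397, 0.1203, 0.2802]
tcp_rot: [0.194, -3.134, 0.001]
wrist_force: [0.2, -0.2, 0.3]
finger_gap: 0.0512
grip_force: 0.0
shift [-0.2919  0.7189  0.0748] turn [-0.0006 -0.0014  0.0021] deg [-0.  -0.1  0.1]
[(array([23. , 34.5]), (13, 28, 21, 15), 207.0)]
[(array([23. , 34.5]), (13, 28, 21, 15), 211.0), (array([ 7.9, 16.6]), (0, 0, 21, 36), 505.5)]
```

Bottle unmoved. Now dish C.

```bash
python3 -m crank '[[[-0.2,0.3,0],[0,0,0],0.2],[[-0.29,0.6,0],[0,0,0],0.2],[[-0.29,0.72,0.05],[0,0,0],0.2],[[-0.29,0.72,0.05],[0,0,0],0.2],[[-0.29,0.72,0.05],[0,0,0],0.2],[[-0.29,0.72,0.05],[0,0,0],0.2],[[-0.29,0.72,0.05],[0,0,0],0.2]]'; python3 dish.py
```

```text
time: 27.95
eef_pos: [0.5206, 0.418, 0.26]
tcp_rot: [0.188, -3.135, 0.002]
wrist_force: [0.1, -0.2, -0.4]
finger_gap: 0.0513
grip_force: 0.0
373 359 [23.3 26.5] [0.8151 0.638  0.012 ]
shift [-0.7973  0.4593  0.5958] turn [-0.001  -0.0008 -0.0032] deg [-0.  -0.  -0.1]
254 182 [29.9 31.1] [0.5536 0.4199 0.012 ]
shift [-0.0833 -0.0041  0.5966] turn [-0.001  -0.0008 -0.0032] deg [-0.  -0.  -0.1]
```

```bash
python3 -m crank '[[[-0.078,-0.004,0.2],[0,0,0],0.2],[[-0.078,-0.004,0.4],[0,0,0],0.2],[[-0.078,-0.004,0.55],[0,0,0],0.2],[[-0.078,-0.004,0.59],[0,0,0],0.2],[[-0.078,-0.004,0.59],[0,0,0],0.2],[[-0.078,-0.004,0.59],[0,0,0],0.2],[[-0.078,-0.004,0.59],[0,0,0],-0.5],[[-0.078,-0.004,0.59],[0,0,0],-0.5],[[-0.078,-0.004,0.59],[0,0,0],-0.5]]'; python3 hand.py;  python3 -m crank '[[[0,0,-0.15],[0,0,0],-0.5],[[0,0,-0.3],[0,0,0],-0.5],[[0,0,-0.45],[0,0,0],-0.5],[[0.05,-0.2,-0.64],[0,0,0],-0.5],[[0.1,-0.4,-0.64],[0,0,0],-0.5],[[0.15,-0.6,-0.64],[0,0,0],-0.5],[[0.2,-0.8,-0.64],[0,0,0],-0.5],[[0.3,-0.98,-0.64],[0,0,0.2],-0.5],[[0.3,-0.98,-0.64],[0,0,0.4],-0.5],[[0.3,-0.98,-0.64],[0,0,0.6],-0.5],[[0.3,-0.98,-0.64],[0,0,0.6],-0.5]]'
python3 -c "
from h import *
go([0.4416,-0.337,0.26],np.radians(69.9)); print(ctrl.state()['joints'])"
```

```text
time: 29.12
eef_pos: [0.5548, 0.4242, 0.0311]
tcp_rot: [-0.19, 3.127, 0.007]
wrist_force: [-0.3, -2.3, 15.6]
finger_gap: 0.0217
grip_force: 7.7
[261. 244.] [61. 68.] in tool [8.  3.4 8.9]
time: 30.55
eef_pos: [0.4793, 0.0155, 0.2835]
tcp_rot: [0.554, 3.088, 0.001]
wrist_force: [-0.1, 0.4, -0.1]
finger_gap: 0.0213
grip_force: 0.0
shift [-0.2179 -0.859   0.0588] turn [ 0.0014  0.0055 -0.0055] deg [ 0.1  0.2 -0.2]
[ 3.26512231e-02  6.98076695e-02 -2.65645191e-01  1.23090772e+00
 -6.07708194e-04  3.87779871e-01]
```

```bash
python3 -m crank '[[[0,0.2,0],[0,0,-0.2],0.2],[[0.1,0.4,0],[0,0,-0.4],0.2],[[0.2,0.7,0],[0,0,-0.6],0.2],[[0.247,0.985,0.06],[0,0,-0.6],0.2],[[0.247,0.985,0.06],[0,0,-0.6],0.2],[[0.247,0.985,0.06],[0,0,-0.6],0.2],[[0.247,0.985,0.06],[0,0,-0.6],0.2],[[0.247,0.985,0.06],[0,0,-0.6],0.2],[[0.247,0.985,0.06],[0,0,-0.6],0.2]]'; python3 dish.py
```

```text
time: 31.68
eef_pos: [0.5212, 0.4229, 0.2578]
tcp_rot: [-0.193, 3.135, 0.001]
wrist_force: [-0.2, 0.4, -0.4]
finger_gap: 0.0513
grip_force: 0.0
373 359 [22.6 24.3] [0.8135 0.6426 0.012 ]
shift [-0.7913  0.4571  0.5909] turn [0.0009 0.0013 0.0002] deg [0.  0.1 0. ]
256 182 [29.8 31.2] [0.5534 0.4282 0.012 ]
shift [-0.0805  0.0046  0.5898] turn [0.0009 0.0013 0.0002] deg [0.  0.1 0. ]
```

```bash
python3 -m crank '[[[-0.078,0.004,0.2],[0,0,0],0.2],[[-0.078,0.004,0.4],[0,0,0],0.2],[[-0.078,0.004,0.55],[0,0,0],0.2],[[-0.078,0.004,0.597],[0,0,0],0.2],[[-0.078,0.004,0.597],[0,0,0],0.2],[[-0.078,0.004,0.597],[0,0,0],0.2]]'; python3 -c "
from h import *
go([0.5534-.001,0.4282,0.019],np.radians(97))"
```

```text
time: 32.48
eef_pos: [0.5527, 0.427, 0.0189]
tcp_rot: [-0.19, 3.136, 0.001]
wrist_force: [-0.4, -0.4, 0.9]
finger_gap: 0.0511
grip_force: 0.0
shift [ 0.0004  0.003  -0.0002] turn [ 0.0005  0.0004 -0.0017] deg [ 0.   0.  -0.1]
```

```bash
python3 -m crank '[[[0,0.003,0],[0,0,0],-0.2],[[0,0.003,0],[0,0,0],-0.4],[[0,0.003,0],[0,0,0],-0.5],[[0,0.003,0],[0,0,0],-0.5]]'; python3 hand.py;  python3 -m crank '[[[0,0,-0.15],[0,0,0],-0.5],[[0,0,-0.3],[0,0,0],-0.5],[[0,0,-0.45],[0,0,0],-0.5],[[0.05,-0.2,-0.65],[0,0,0],-0.5],[[0.1,-0.4,-0.65],[0,0,0],-0.5],[[0.15,-0.6,-0.65],[0,0,0],-0.5],[[0.2,-0.8,-0.65],[0,0,0],-0.5],[[0.3,-0.98,-0.65],[0,0,0.2],-0.5],[[0.3,-0.98,-0.65],[0,0,0.4],-0.5],[[0.3,-0.98,-0.65],[0,0,0.6],-0.5],[[0.3,-0.98,-0.65],[0,0,0.6],-0.5]]'
python3 -c "
from h import *
go([0.4416,-0.337,0.26],np.radians(69.9))"
```

```text
time: 32.98
eef_pos: [0.5526, 0.4287, 0.0195]
tcp_rot: [-0.191, 3.135, -0.0]
wrist_force: [-0.8, -3.1, 6.2]
finger_gap: 0.0351
grip_force: 59.6
[255. 259.] [74. 75.] in tool [-0.2  0.8  9. ]
time: 34.4
eef_pos: [0.4797, 0.0222, 0.2788]
tcp_rot: [0.555, 3.091, -0.0]
wrist_force: [0.9, 0.7, 0.8]
finger_gap: 0.035
grip_force: 60.1
shift [-0.2233 -0.875   0.0474] turn [-0.0001  0.0013 -0.0059] deg [-0.   0.1 -0.3]
```

```bash
python3 -c "
from h import *
go([0.4345,-0.2832,0.26],np.radians(69.9))"; python3 -m crank '[[[-0.15,-0.25,0],[0,0,0],-0.5],[[-0.16,-0.5,0],[0,0,0],-0.5],[[-0.16,-0.74,0.04],[0,0,-0.005],-0.5],[[-0.16,-0.74,0.04],[0,0,-0.005],-0.5],[[-0.16,-0.74,0.04],[0,0,-0.005],-0.5],[[-0.16,-0.74,0.04],[0,0,-0.005],-0.5],[[-0.16,-0.74,0.04],[0,0,-0.005],-0.5]]'; python3 - <<'E'
from h import *
go([0.4345,-0.2832,0.05],np.radians(69.9))
f=wrist(); pickle.dump(f,open("w10.pkl","wb")); cv2.imwrite("pics/w10.png",cv2.resize(f["color"][60:320,80:400,::-1],(738,600),interpolation=cv2.INTER_CUBIC))
E
```

```text
shift [-0.1599 -0.7551  0.0473] turn [-0.0001  0.0013 -0.0059] deg [-0.   0.1 -0.3]
time: 35.28
eef_pos: [0.4399, -0.2739, 0.2619]
tcp_rot: [-0.539, -3.095, -0.001]
wrist_force: [0.1, 0.5, 0.4]
finger_gap: 0.0355
grip_force: 60.2
shift [ 0.0048 -0.0269  0.5298] turn [ 0.0012 -0.0003  0.0077] deg [ 0.1 -0.   0.3]
```

View pics/w10.png

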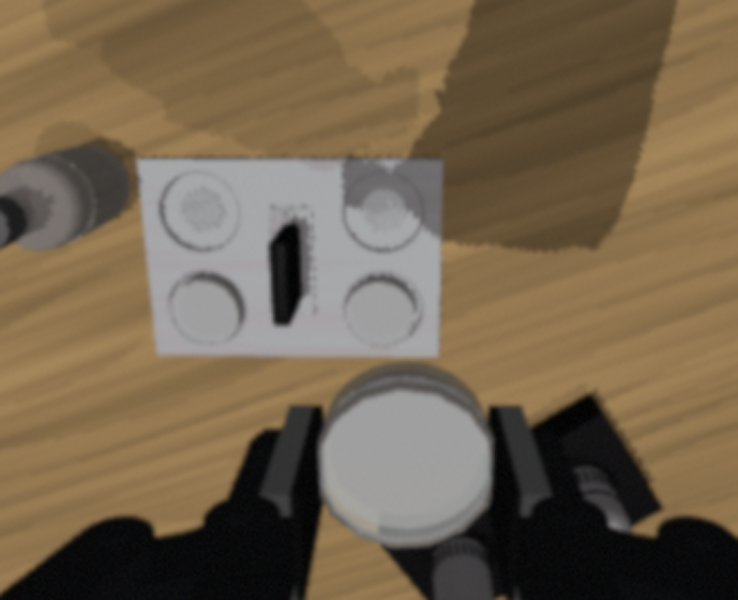

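```bash
python3 - <<'E'
from h import *
f=pickle.load(open("w10.pkl","rb"))
c=onz(f,np.array([(138,158),(442,159),(438,357),(155,354)])/2.307+[80,60],.006)
print(c.mean(0),[np.linalg.norm(c[i]-c[i-1]).round(4) for i in range(4)])
for a,b in ((0,1),(3,2),(0,3),(1,2)): e=c[b]-c[a]; print(np.degrees(np.arctan2(e[1],e[0])).round(2))
print(onz(f,np.array([(384,212)])/2.307+[80,60],.006))
E
```

```text
[ 0.44171685 -0.33803312  0.006     ] [np.float64(0.1103), np.float64(0.1586), np.float64(0.1108), np.float64(0.1605)]
69.83
69.65
-21.07
-20.05
[[ 0.43329956 -0.28215538  0.006     ]]
```

```bash
python3 -m crank '[[[0.005,-0.027,0.15],[0,0,0.008],-0.5],[[0.005,-0.027,0.3],[0,0,0.008],-0.5],[[0.005,-0.027,0.45],[0,0,0.008],-0.5],[[0.005,-0.027,0.535],[0,0,0.008],-0.5],[[0.005,-0.027,0.535],[0,0,0.008],-0.5],[[0.005,-0.027,0.535],[0,0,0.008],-0.5]]'; python3 - <<'E'
from h import *
go([0.4346,-0.2834,0.022],np.radians(69.9))
E
```

```text
time: 36.08
eef_pos: [0.4356, -0.2838, 0.0494]
tcp_rot: [0.546, 3.092, -0.001]
wrist_force: [-0.2, -0.2, 0.6]
finger_gap: 0.0355
grip_force: 60.2
shift [0.0027 0.0001 0.0685] turn [-0.0003  0.0022  0.0015] deg [-0.   0.1  0.1]
```

```bash
python3 -m crank '[[[0.0025,0,0.04],[0,0,0],-0.5],[[0.0025,0,0.06],[0,0,0],-0.5],[[0.0025,0,0.068],[0,0,0],-0.5],[[0.0025,0,0.068],[0,0,0],-0.5]]'
```

```text
time: 36.58
eef_pos: [0.433, -0.2837, 0.0221]
tcp_rot: [-0.55, -3.093, -0.001]
wrist_force: [-5.8, 4.1, 18.7]
finger_gap: 0.0352
grip_force: 70.2
```

```bash
python3 -m crank '[[[0.003,0,-0.003],[0,0,0],-0.5],[[0.003,0,-0.003],[0,0,0],0.1],[[0.003,0,-0.003],[0,0,0],0.1],[[0.003,0,-0.03],[0,0,0],0.1],[[0.003,0,-0.13],[0,0,0],0.1],[[0.003,0,-0.13],[0,0,0],-1],[[0.003,0,-0.13],[0,0,0],-1],[[0.003,0,-0.13],[0,0,0],-1],[[0.003,0,-0.05],[0,0,0],-1],[[0.003,0,-0.045],[0,0,0],-1],[[0.003,0,-0.045],[0,0,0],-1]]'; python3 -m crank '[[[0,0,0.005],[0,0,0],-1],[[0,0,0.016],[0,0,0],-1],[[0,0,0.016],[0,0,0],-1]]'
```

```text
time: 37.95
eef_pos: [0.4315, -0.2831, 0.0384]
tcp_rot: [-0.549, -3.092, -0.001]
wrist_force: [0.5, -0.4, 0.4]
finger_gap: 0.0004
grip_force: 0.0
time: 38.33
eef_pos: [0.4326, -0.2838, 0.0331]
tcp_rot: [0.549, 3.092, -0.001]
wrist_force: [-0.4, 0.4, 5.2]
finger_gap: 0.0002
grip_force: 2.5
```

```bash
python3 -c "
from h import *
go([0.638,-0.310,0.2],np.radians(69.9))"; python3 -m crank '[[[0,0,-0.15],[0,0,0],-1],[[0,0,-0.3],[0,0,0],-1],[[0,0,-0.45],[0,0,0],0],[[-0.2,-0.05,-0.5],[0,0,0],0.2],[[-0.4,-0.1,-0.5],[0,0,0],0.2],[[-0.505,0.115,-0.45],[0,0,0],0.2],[[-0.505,0.115,-0.417],[0,0,0],0.2],[[-0.505,0.115,-0.417],[0,0,0],0.2],[[-0.505,0.115,-0.417],[0,0,0],0.2],[[-0.505,0.115,-0.417],[0,0,0],0.2]]'; python3 - <<'E'
from h import *
go([0.638,-0.310,0.2],np.radians(69.9))
f=wrist(); pickle.dump(f,open("w11.pkl","wb"))
p=np.array([[.638,-.310,.106],[.638,-.310,.06]]); q=(np.c_[p,[1,1]]@np.linalg.inv(f["T"]).T)[:,:3]; print(q[:,:2]/q[:,2:]*f["fx"]+[f["cx"],f["cy"]])
E
```

```text
shift [-0.5051  0.1152 -0.4166] turn [-0.0005  0.0019 -0.0009] deg [-0.   0.1 -0. ]
time: 39.58
eef_pos: [0.6368, -0.3105, 0.2001]
tcp_rot: [0.551, 3.092, -0.001]
wrist_force: [-0.3, -0.3, -0.1]
finger_gap: 0.0513
grip_force: 0.0
shift [-0.0024  0.0023  0.0003] turn [-0.0004  0.0011 -0.0023] deg [-0.   0.  -0.1]
[[255.60228865 200.77061262]
 [255.60646157 182.66343471]]
```

```bash
python3 - <<'E'
from h import *
f=pickle.load(open("w11.pkl","rb")); cv2.imwrite("pics/w11.png",cv2.convertScaleAbs(cv2.resize(f["color"][140:240,200:320,::-1],(720,600),interpolation=cv2.INTER_CUBIC),alpha=1.5))
E
```

```text
(no output)
```

View pics/w11.png

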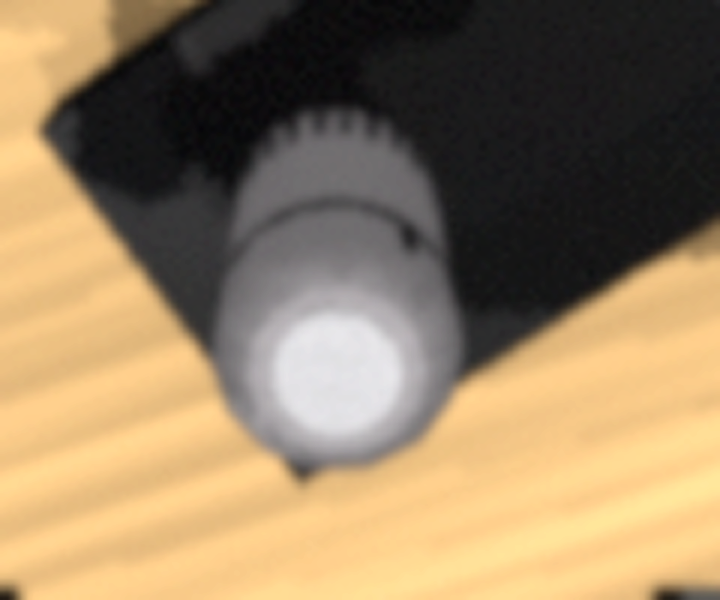

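```bash
python3 - <<'E'
from h import *
f=pickle.load(open("w11.pkl","rb"))
cr=lambda u,v:[u/6+200-.42,v/6+140-.42]
c=onz(f,[cr(337,372)],.106)[0]; print("top centre",c)
for C in (c,np.array([.6385,-.3109,0])):
    o,d=ray(f,[cr(410,238)]); d=d[0]; p=o-C; a=d[:2]@d[:2]; b=2*p[:2]@d[:2]; e=p[:2]@p[:2]-.016**2
    t=(-b-np.sqrt(b*b-4*a*e))/(2*a); q=o+t*d; print(q, np.degrees(np.arctan2(q[1]-C[1],q[0]-C[0])))
print(ctrl.state()["joints"])
E
python3 -m crank '[[[0,0,0],[0,0,-1],0.2],[[0,0,0],[0,0,-1],0.2],[[0,0,0],[0,0,-1],0.2],[[0,0,0],[0,0,-1],0.2],[[0,0,0],[0,0,-1],0.2]]' >/dev/null;  python3 -m crank '[[[0,0,0],[0,0,-1],0.2],[[0,0,0],[0,0,-1],0.2],[[0,0,0],[0,0,-1],0.2],[[0,0,0],[0,0,-1],0.2],[[0,0,0],[0,0,-1],0.2]]'
python3 -c "
from h import *
print(ctrl.state()['joints'])
go([0.6385,-0.3107,0.12],np.radians(177))"
```

```text
top centre [ 0.63863436 -0.31012001  0.106     ]
[ 0.62968534 -0.29685671  0.09165512] 124.00835476957707
[ 0.63051159 -0.29703691  0.08878144] 119.95206800437641
[-4.53780732e-01  5.41144431e-01  1.82940576e-01  1.21143328e+00
 -1.34515965e-04 -1.00933366e-01]
time: 40.88
eef_pos: [0.6372, -0.3101, 0.1996]
tcp_rot: [-1.795, 2.578, -0.001]
wrist_force: [-1.0, 0.2, -0.4]
finger_gap: 0.0509
grip_force: 0.0
[-4.52958207e-01  5.42348559e-01  1.83273661e-01  1.21129173e+00
 -1.27696374e-05 -1.66961699e+00]
shift [ 0.0002 -0.0035  0.1989] turn [-5.000e-04 -2.000e-04 -3.842e-01] deg [ -0.   -0.  -17.3]
```

```bash
python3 -m crank '[[[0,-0.003,0.1],[0,0,-0.2],0.2],[[0,-0.003,0.2],[0,0,-0.384],0.2],[[0,-0.003,0.29],[0,0,-0.384],0.2],[[0,-0.003,0.29],[0,0,-0.384],0.2],[[0,-0.003,0.29],[0,0,-0.384],0.2]]'
python3 -c "
from h import *
go([0.6385,-0.3105,0.083],np.radians(177))"
```

```text
time: 41.5
eef_pos: [0.6393, -0.3106, 0.0846]
tcp_rot: [-2.163, 2.278, -0.002]
wrist_force: [0.0, -0.4, 1.2]
finger_gap: 0.0511
grip_force: 0.0
shift [-0.0002  0.0019  0.0041] turn [-0.0018 -0.0007  0.0006] deg [-0.1 -0.   0. ]
```

```bash
python3 -m crank '[[[0,0.002,0.003],[0,0,0],0.2],[[0,0.002,0.003],[0,0,0],-0.4],[[0,0.002,0.003],[0,0,0],-1],[[0,0.002,0.003],[0,0,0],-1],[[0,0.002,0.003],[0,0,0],-1],[[0,0.002,0.003],[0,0,0],-1]]'; python3 -m crank '[[[0,0,-0.05],[0,0,0],-1],[[0,0,-0.15],[0,0,0],-1],[[0,0,-0.3],[0,0,0],-1],[[0,0,-0.45],[0,0,0],-1],[[0,0,-0.6],[0,0,0],-1],[[0,0,-0.6],[0,0,0],-1],[[0,0,-0.6],[0,0,0],-1]]'
python3 -c "
from h import *
print(ctrl.state()['joints'])
go([0.6158,0.053,0.323],np.radians(177))"
```

```text
time: 42.25
eef_pos: [0.6386, -0.3105, 0.0834]
tcp_rot: [-2.165, 2.276, -0.003]
wrist_force: [-0.7, -0.5, 7.6]
finger_gap: 0.0312
grip_force: 58.9
time: 43.12
eef_pos: [0.6375, -0.31, 0.3206]
tcp_rot: [2.165, -2.276, -0.002]
wrist_force: [-0.1, 0.1, -3.2]
finger_gap: 0.031
grip_force: 61.2
[-4.52567450e-01  5.30159917e-01  4.35795970e-01  1.47800814e+00
  2.03063019e-05 -1.97334769e+00]
shift [-0.9036  0.0997 -0.0052] turn [0.0018 0.0008 0.003 ] deg [0.1 0.  0.1]
```

```bash
python3 -m crank '[[[-0.15,0.02,0],[0,0,-0.2],-1],[[-0.3,0.03,0],[0,0,-0.4],-1],[[-0.45,0.05,0],[0,0,-0.6],-1],[[-0.6,0.06,0],[0,0,-0.8],-1],[[-0.75,0.08,0],[0,0,-1],-1],[[-0.9,0.1,0],[0,0,-1],-1],[[-0.9,0.1,0],[0,0,-1],-1],[[-0.9,0.1,0],[0,0,-1],-1],[[-0.9,0.1,0],[0,0,-1],-1]]'
python3 -c "
from h import *
print(ctrl.state()['joints'])
go([0.6156,0.053,0.26],np.radians(251))"
```

```text
time: 44.25
eef_pos: [0.6155, 0.0502, 0.3207]
tcp_rot: [2.869, -1.276, -0.003]
wrist_force: [-0.2, -0.3, -3.4]
finger_gap: 0.0307
grip_force: 61.0
[ 8.14280189e-02  3.34795266e-01  1.45158752e-01  1.38319317e+00
 -2.03402731e-04 -2.22323454e+00]
shift [-0.005  -0.0051  0.1518] turn [ 0.0018  0.0019 -0.6434] deg [  0.1   0.1 -29. ]
```

```bash
python3 -m crank '[[[-0.005,-0.005,0.05],[0,0,-0.2],-1],[[-0.005,-0.005,0.1],[0,0,-0.4],-1],[[-0.005,-0.005,0.15],[0,0,-0.643],-1],[[-0.005,-0.005,0.15],[0,0,-0.643],-1],[[-0.005,-0.005,0.15],[0,0,-0.643],-1]]'
python3 -c "
from h import *
print(ctrl.state()['joints'])
go([0.6156,0.053,0.225],np.radians(251))"
```

```text
time: 44.88
eef_pos: [0.6163, 0.0534, 0.2625]
tcp_rot: [-3.098, 0.523, -0.001]
wrist_force: [0.7, 0.2, -2.3]
finger_gap: 0.0302
grip_force: 61.0
[ 8.63883072e-02  3.44241536e-01  2.75474078e-02  1.25373804e+00
  1.17176334e-04 -2.72056272e+00]
shift [-0.0013  0.0016  0.0937] turn [-0.0003 -0.0004 -0.0039] deg [-0.  -0.  -0.2]
```

```bash
python3 -m crank '[[[-0.001,0.001,0.03],[0,0,0],-1],[[-0.001,0.001,0.06],[0,0,0],-1],[[-0.001,0.001,0.09],[0,0,0],-1],[[-0.001,0.001,0.11],[0,0,0],-1],[[-0.001,0.001,0.125],[0,0,0],-1],[[-0.001,0.001,0.125],[0,0,0],-1]]'
python3 -c "
from h import *
go([0.6156,0.053,0.195],np.radians(251))"
```

```text
time: 45.62
eef_pos: [0.6152, 0.054, 0.2113]
tcp_rot: [3.099, -0.517, -0.002]
wrist_force: [-0.0, -0.3, -3.1]
finger_gap: 0.0308
grip_force: 61.0
shift [0.0019 0.002  0.0408] turn [0.0004 0.0013 0.0016] deg [0.  0.1 0.1]
```

```bash
python3 -m crank '[[[0.002,0.002,0.012],[0,0,0],-1],[[0.002,0.002,0.022],[0,0,0],-1],[[0.002,0.002,0.032],[0,0,0],-1],[[0.002,0.002,0.032],[0,0,0],-1]]'; python3 -m crank '[[[0,0,0.006],[0,0,0],-1],[[0,0,0.012],[0,0,0],-1],[[0,0,0.015],[0,0,0],-1],[[0,0,0.015],[0,0,0],-1]]'
```

```text
time: 46.12
eef_pos: [0.615, 0.053, 0.1987]
tcp_rot: [3.099, -0.516, -0.003]
wrist_force: [-3.6, 0.8, -2.9]
finger_gap: 0.0304
grip_force: 61.3
time: 46.62
eef_pos: [0.615, 0.053, 0.193]
tcp_rot: [-3.099, 0.516, 0.003]
wrist_force: [-5.5, 0.1, 0.0]
finger_gap: 0.0309
grip_force: 61.4
```

```bash
python3 -m crank '[[[-0.0035,0.001,0],[0,0,0],-1],[[-0.0035,0.001,0.006],[0,0,0],-1],[[-0.0035,0.001,0.01],[0,0,0],-1],[[-0.0035,0.001,0.012],[0,0,0],-1],[[-0.0035,0.001,0.012],[0,0,0],-1]]'
```

```text
time: 47.25
eef_pos: [0.6143, 0.0532, 0.188]
tcp_rot: [-3.099, 0.516, 0.001]
wrist_force: [-2.9, 1.2, -2.5]
finger_gap: 0.0309
grip_force: 61.3
```

```bash
python3 -m crank '[[[-0.0025,0.001,0.005],[0,0,0],-1],[[-0.0025,0.001,0.009],[0,0,0],-1],[[-0.0025,0.001,0.013],[0,0,0],-1],[[-0.0025,0.001,0.013],[0,0,0],-1]]'
```

```text
time: 47.75
eef_pos: [0.6141, 0.0529, 0.1847]
tcp_rot: [-3.098, 0.517, -0.003]
wrist_force: [-4.7, 0.2, 9.0]
finger_gap: 0.0307
grip_force: 62.4
```

```bash
python3 -m crank '[[[-0.001,0,0],[0,0,0.2],-1],[[-0.001,0,0.001],[0,0,0.4],-1],[[-0.001,0,0.002],[0,0,0.6],-1],[[-0.001,0,0.003],[0,0,0.8],-1],[[-0.001,0,0.004],[0,0,1],-1],[[-0.001,0,0.004],[0,0,1],-1]]'
```

```text
time: 48.5
eef_pos: [0.614, 0.0533, 0.1822]
tcp_rot: [-2.665, 1.66, -0.002]
wrist_force: [-1.1, 1.4, 1.6]
finger_gap: 0.031
grip_force: 61.5
```

```bash
python3 -c "
from h import *
print(ctrl.state()['joints'],ctrl.state()['wrist_torque']); go([0.6141,0.053,0.18],np.radians(206))"
```

```text
[ 8.64788100e-02  3.74125998e-01 -1.14689411e-01  1.07997861e+00
  2.04135301e-04 -1.94100920e+00] [ 0.33499126  0.27309756 -0.0264597 ]
shift [ 0.0008 -0.      0.0055] turn [-0.0025 -0.0007  0.0037] deg [-0.1 -0.   0.2]
```

```bash
python3 -m crank '[[[0,0,0.001],[0,0,0.2],-1],[[0,0,0.002],[0,0,0.4],-1],[[0,0,0.003],[0,0,0.6],-1],[[0,0,0.004],[0,0,0.8],-1],[[0,0,0.005],[0,0,1],-1],[[0,0,0.005],[0,0,1],-1]]';  python3 -m crank '[[[0,0,0.001],[0,0,0.2],-1],[[0,0,0.002],[0,0,0.4],-1],[[0,0,0.003],[0,0,0.6],-1],[[0,0,0.004],[0,0,0.8],-1],[[0,0,0.005],[0,0,1],-1],[[0,0,0.005],[0,0,1],-1]]'; python3 -c "
from h import *
print(ctrl.state()['joints'],ctrl.state()['wrist_torque'])"
```

```text
time: 49.25
eef_pos: [0.6133, 0.053, 0.179]
tcp_rot: [1.831, -2.553, 0.0]
wrist_force: [0.3, 0.8, -4.0]
finger_gap: 0.0305
grip_force: 61.1
time: 50.0
eef_pos: [0.6143, 0.053, 0.1785]
tcp_rot: [-0.716, 3.056, -0.001]
wrist_force: [2.0, 0.3, 3.3]
finger_gap: 0.0305
grip_force: 61.6
[ 8.62891531e-02  3.76457607e-01 -1.20087142e-01  1.07169279e+00
 -3.33674021e-04 -3.73984809e-01] [ 0.15606229 -0.21820593 -0.08868603]
```

```bash
python3 -m crank '[[[0,0,0.001],[0,0,0.2],-1],[[0,0,0.0015],[0,0,0.4],-1],[[0,0,0.002],[0,0,0.6],-1],[[0,0,0.0025],[0,0,0.8],-1],[[0,0,0.003],[0,0,1],-1],[[0,0,0.003],[0,0,1],-1]]'; python3 -c "
from h import *
print(ctrl.state()['joints'],ctrl.state()['wrist_torque'])"
```

```text
time: 50.75
eef_pos: [0.6147, 0.0532, 0.1784]
tcp_rot: [0.508, 3.096, 0.002]
wrist_force: [0.2, 1.3, 9.6]
finger_gap: 0.0307
grip_force: 62.3
[ 8.63620254e-02  3.76092332e-01 -1.20798831e-01  1.06972836e+00
  3.85946517e-05  4.11838898e-01] [ 0.20510561  0.10529041 -0.1153759 ]
```

```bash
python3 -m crank '[[[0,0,0],[0,0,0.2],-1],[[0,0,0],[0,0,0.4],-1],[[0,0,0],[0,0,0.6],-1],[[0,0,0],[0,0,0.8],-1],[[0,0,0],[0,0,1],-1],[[0,0,0],[0,0,1],-1]]'; python3 -c "
from h import *
print(ctrl.state()['joints'],ctrl.state()['wrist_torque'])"
```

```text
time: 51.5
eef_pos: [0.6142, 0.0535, 0.1784]
tcp_rot: [1.655, 2.668, 0.004]
wrist_force: [-2.5, 1.9, 10.8]
finger_gap: 0.0308
grip_force: 62.4
[ 8.65190463e-02  3.75919098e-01 -1.21093318e-01  1.07049427e+00
  8.20588753e-04  1.19728314e+00] [ 0.4609078   0.42924775 -0.14070247]
```

```bash
python3 -m crank '[[[0,0,-0.002],[0,0,0],-1],[[0,0,-0.002],[0,0,0],0.2],[[0,0,-0.002],[0,0,0],0.2],[[0,0,-0.002],[0,0,0],0.2],[[0,0,-0.1],[0,0,0],0.2],[[0,0,-0.2],[0,0,0],0.2],[[0,0,-0.2],[0,0,0],-1],[[0,0,-0.2],[0,0,0],-1],[[0,0,-0.2],[0,0,0],-1],[[0,0,-0.12],[0,0,0],-1],[[0,0,-0.11],[0,0,0],-1],[[0,0,-0.11],[0,0,0],-1]]'; python3 -m crank '[[[0,0,0.004],[0,0,0],-1],[[0,0,0.01],[0,0,0],-1],[[0,0,0.014],[0,0,0],-1],[[0,0,0.014],[0,0,0],-1]]'
```

```text
time: 53.0
eef_pos: [0.6124, 0.0531, 0.2196]
tcp_rot: [-1.662, -2.664, 0.002]
wrist_force: [-1.0, 0.8, -0.1]
finger_gap: -0.0003
grip_force: 0.0
time: 53.5
eef_pos: [0.6143, 0.0532, 0.218]
tcp_rot: [1.661, 2.662, 0.004]
wrist_force: [-3.0, 0.0, 15.7]
finger_gap: 0.0005
grip_force: 7.7
```

```bash
python3 -c "
from h import *
go([0.4417,-0.3376,0.26],np.radians(69.9))"; python3 -m crank '[[[0,0,-0.05],[0,0,0],-1],[[0,0,-0.15],[0,0,0],-1],[[0,0,-0.22],[0,0,-0.2],-1],[[0,0,-0.22],[0,0,-0.4],-0.3],[[0,0,-0.22],[0,0,-0.6],-0.3],[[0,0,-0.22],[0,0,-0.8],-0.3],[[0,0,-0.22],[0,0,-0.96],-0.3],[[0,0,-0.22],[0,0,-0.96],-0.3]]'; python3 -c "
from h import *
go([0.4417,-0.3376,0.26],np.radians(69.9))"
```

```text
shift [-0.6881 -0.8165 -0.1073] turn [ 0.0043  0.0038 -0.9739] deg [  0.2   0.2 -43.8]
time: 54.5
eef_pos: [0.6131, 0.0532, 0.3029]
tcp_rot: [0.567, 3.09, 0.0]
wrist_force: [0.5, -0.0, -0.7]
finger_gap: 0.0297
grip_force: 0.0
shift [ 0.0536 -1.0654  0.107 ] turn [ 0.0003  0.0001 -0.0157] deg [ 0.   0.  -0.7]
```

```bash
python3 -m crank '[[[0,-0.15,0],[0,0,0],-0.3],[[0.01,-0.3,0],[0,0,0],-0.3],[[0.02,-0.45,0],[0,0,0],-0.3],[[0.03,-0.6,0],[0,0,0],-0.3],[[0.04,-0.75,0],[0,0,0],-0.3],[[0.05,-0.9,0],[0,0,0],-0.3],[[0.054,-1,0.08],[0,0,-0.016],-0.3],[[0.054,-1,0.107],[0,0,-0.016],-0.3],[[0.054,-1,0.107],[0,0,-0.016],-0.3],[[0.054,-1,0.107],[0,0,-0.016],-0.3]]'; python3 - <<'E'
from h import *
f=wrist(); pickle.dump(f,open("w12.pkl","wb")); h=cv2.cvtColor(f["color"],cv2.COLOR_RGB2HSV)
m=(h[...,1]<60)&(h[...,2]>75); m[250:]=0
for ct in blobs(m,3000,30000):
    r=cv2.minAreaRect(ct); b=cv2.boxPoints(r); q=onz(f,b,.006); print(np.round(r[0]),np.round(r[1]),q.mean(0),[np.linalg.norm(q[i]-q[i-1]).round(4) for i in range(4)],[np.degrees(np.arctan2(*(q[i]-q[i-1])[1::-1])).round(1) for i in range(4)])
go([0.4417,-0.3376,0.036],np.radians(69.9))
t=grab_frame("top"); hh=cv2.cvtColor(t["color"],cv2.COLOR_RGB2HSV); V=hh[...,2]
E
```

```text
time: 55.75
eef_pos: [0.4522, -0.3126, 0.2607]
tcp_rot: [0.544, 3.093, -0.0]
wrist_force: [-0.5, 0.3, 0.2]
finger_gap: 0.0302
grip_force: 0.0
[230. 152.] [ 90. 135.] [ 0.44041417 -0.34086882  0.006     ] [np.float64(0.1122), np.float64(0.1586), np.float64(0.1112), np.float64(0.1728)] [np.float64(155.8), np.float64(70.6), np.float64(-17.0), np.float64(-109.1)]
shift [ 0.0043 -0.0677  0.5621] turn [-0.0001  0.0016  0.0036] deg [-0.   0.1  0.2]
```

```bash
cat > quad.py <<'E'
from h import *
def quad(f,z,vmin=75,smax=60,rows=250):
    h=cv2.cvtColor(f["color"],cv2.COLOR_RGB2HSV); m=(h[...,1]<smax)&(h[...,2]>vmin); m[rows:]=0
    ct=max(blobs(m,3000,60000),key=cv2.contourArea); hull=cv2.convexHull(ct)
    for e in np.arange(3,30,.5):
        a=cv2.approxPolyDP(hull,e,True)
        if len(a)==4: break
    q=onz(f,a.reshape(-1,2).astype(float),z); return q
if __name__=="__main__":
    q=quad(pickle.load(open("w12.pkl","rb")),.006); print(q.mean(0),[np.linalg.norm(q[i]-q[i-1]).round(4) for i in range(4)],[np.degrees(np.arctan2(*(q[i]-q[i-1])[1::-1])).round(1) for i in range(4)])
E
python3 quad.py; python3 -m crank '[[[0.004,-0.067,0.15],[0,0,0],-0.3],[[0.004,-0.067,0.3],[0,0,0],-0.3],[[0.004,-0.067,0.4],[0,0,0],-0.3],[[0.004,-0.067,0.42],[0,0,0],-0.3],[[0.004,-0.067,0.42],[0,0,0],-0.3]]'; python3 -c "
from h import *
go([0.4417,-0.3376,0.036],np.radians(69.9))"
```

```text
[ 0.44049157 -0.33950598  0.006     ] [np.float64(0.1573), np.float64(0.1089), np.float64(0.1583), np.float64(0.1096)] [np.float64(70.3), np.float64(-19.8), np.float64(-109.5), np.float64(159.8)]
time: 56.48
eef_pos: [0.4415, -0.338, 0.0929]
tcp_rot: [0.544, 3.093, -0.001]
wrist_force: [0.6, 0.3, 0.1]
finger_gap: 0.0304
grip_force: 0.0
shift [-0.      0.0011  0.1422] turn [-0.0003  0.0009  0.003 ] deg [-0.   0.   0.1]
```

```bash
python3 -m crank '[[[0,-0.002,0.08],[0,0,0],-0.3],[[0,-0.002,0.142],[0,0,0],-0.3],[[0,-0.002,0.142],[0,0,0],-0.3],[[0,-0.002,0.142],[0,0,0],-0.6],[[0,-0.002,0.142],[0,0,0],-1],[[0,-0.002,0.142],[0,0,0],-1],[[0,-0.002,0.142],[0,0,0],-1]]'; python3 -m crank '[[[0,0,-0.03],[0,0,0],-1],[[0,0,-0.1],[0,0,0],-1],[[0,0,-0.2],[0,0,0],-1],[[0,0,-0.3],[0,0,0],-1],[[0,0,-0.4],[0,0,0],-1],[[0,0,-0.5],[0,0,0],-1],[[0,0,-0.58],[0,0,0],-1],[[0,0,-0.58],[0,0,0],-1],[[0,0,-0.58],[0,0,0],-1]]'; python3 -c "
from h import *
print(ctrl.state()['joints'])
go([0.48,0.055,0.275],np.radians(88.7))"
```

```text
time: 57.35
eef_pos: [0.4419, -0.34, 0.0374]
tcp_rot: [0.545, 3.09, -0.003]
wrist_force: [-0.2, -0.7, 6.4]
finger_gap: 0.0094
grip_force: 59.8
time: 58.48
eef_pos: [0.4397, -0.3382, 0.266]
tcp_rot: [-0.545, -3.092, -0.001]
wrist_force: [-0.4, -0.3, -3.8]
finger_gap: 0.0091
grip_force: 58.6
[-6.55626213e-01  2.23143476e-01 -1.25571226e-01  1.22385581e+00
  4.63418718e-05 -3.06468068e-01]
shift [ 0.2418  0.9581 -0.0215] turn [ 0.0011 -0.002  -0.4157] deg [  0.   -0.1 -18.7]
```

```bash
python3 -m crank '[[[0.02,0.12,-0.02],[0,0,-0.1],-1],[[0.05,0.25,-0.03],[0,0,-0.2],-1],[[0.08,0.37,-0.03],[0,0,-0.3],-1],[[0.12,0.5,-0.03],[0,0,-0.4],-1],[[0.15,0.62,-0.03],[0,0,-0.415],-1],[[0.18,0.75,-0.03],[0,0,-0.415],-1],[[0.21,0.85,-0.03],[0,0,-0.415],-1],[[0.22,0.95,-0.03],[0,0,-0.415],-1],[[0.22,0.97,-0.03],[0,0,-0.415],-1],[[0.22,0.97,-0.03],[0,0,-0.415],-1],[[0.22,0.97,-0.03],[0,0,-0.415],-1]]'; python3 -c "
from h import *
print(ctrl.state()['joints'])
go([0.508,0.0555,0.275],np.radians(88.7))"
```

```text
time: 59.85
eef_pos: [0.4898, 0.055, 0.2784]
tcp_rot: [-0.038, -3.14, 0.001]
wrist_force: [-0.6, 0.3, -3.3]
finger_gap: 0.0092
grip_force: 59.8
[ 1.12044449e-01  1.02072031e-01 -2.41791647e-01  1.22869842e+00
 -3.16315721e-04  1.36325602e-01]
shift [-0.0455  0.0023  0.0083] turn [-0.0007 -0.0022 -0.002 ] deg [-0.  -0.1 -0.1]
```

```bash
python3 -m crank '[[[-0.04,0.002,0.01],[0,-0.002,0],-1],[[-0.0455,0.002,0.04],[0,-0.002,0],-1],[[-0.0455,0.002,0.07],[0,-0.002,0],-1],[[-0.0455,0.002,0.085],[0,-0.002,0],-1],[[-0.0455,0.002,0.089],[0,-0.002,0],-1],[[-0.0455,0.002,0.089],[0,-0.002,0],-1],[[-0.0455,0.002,0.089],[0,-0.002,0],-1]]'; python3 -c "
from h import *
s=ctrl.state();print(s['wrist_torque'])
go([0.508,0.0555,0.2424],np.radians(88.7))"
```

```text
time: 60.72
eef_pos: [0.5088, 0.0565, 0.2439]
tcp_rot: [0.036, 3.139, 0.0]
wrist_force: [0.1, 0.1, -3.6]
finger_gap: 0.0092
grip_force: 59.8
[-0.0016434   0.05283582  0.01879152]
shift [ 0.002  -0.0024  0.0038] turn [ 0.0003  0.0028 -0.0005] deg [ 0.   0.1 -0. ]
```

```bash
python3 -m crank '[[[0,-0.002,0.003],[0,0,0],-1],[[0,-0.002,0.005],[0,0,0],-1],[[0,-0.002,0.005],[0,0,0],-1]]';  python3 -m crank '[[[0,0,0.002],[0,0,0],-1],[[0,0,0.002],[0,0,0],-1]]'
```

```text
time: 61.1
eef_pos: [0.5088, 0.0555, 0.2424]
tcp_rot: [0.036, 3.139, 0.0]
wrist_force: [-3.1, 0.3, 4.6]
finger_gap: 0.0089
grip_force: 61.0
time: 61.35
eef_pos: [0.5088, 0.0555, 0.2423]
tcp_rot: [0.037, 3.138, 0.0]
wrist_force: [-5.2, -0.1, 11.3]
finger_gap: 0.0091
grip_force: 62.2
```

```bash
python3 -m crank '[[[0,0,-0.005],[0,0,0],-1],[[-0.025,0,-0.005],[0,0,0],-1],[[-0.05,0,-0.005],[0,0,0],-1],[[-0.075,0,-0.005],[0,0,0],-1],[[-0.1,0,-0.005],[0,0,0],-1],[[-0.125,0,-0.005],[0,0,0],-1],[[-0.125,0,-0.005],[0,0,0],-1]]'; python3 -c "
from h import *
s=ctrl.state();print(s['wrist_torque'])"
```

```text
time: 62.22
eef_pos: [0.5597, 0.0543, 0.2424]
tcp_rot: [0.037, 3.139, 0.0]
wrist_force: [1.0, -0.4, -3.7]
finger_gap: 0.0091
grip_force: 59.9
[-0.05691506 -0.14275577  0.04886429]
```

```bash
python3 -m crank '[[[-0.02,0,0.002],[0,0,0],-1],[[-0.04,0,0.002],[0,0,0],-1],[[-0.06,0,0.002],[0,0,0],-1],[[-0.08,0,0.002],[0,0,0],-1],[[-0.1,0,0.002],[0,0,0],-1],[[-0.115,0,0.002],[0,0,0],-1],[[-0.115,0,0.002],[0,0,0],-1]]'; python3 -c "
from h import *
s=ctrl.state();print(s['wrist_torque'])"
```

```text
time: 63.1
eef_pos: [0.6054, 0.0533, 0.2424]
tcp_rot: [0.036, 3.139, 0.0]
wrist_force: [-2.1, 0.3, 3.6]
finger_gap: 0.0092
grip_force: 60.9
[ 0.01710894  0.40987863 -0.03178332]
```

```bash
python3 -m crank '[[[-0.01,0,0],[0,0,0],-1],[[-0.018,0,0],[0,0,0],-1],[[-0.022,0,0],[0,0,0],-1],[[-0.022,0,0],[0,0,0],-1]]'; python3 -m crank '[[[-0.005,0,0],[0,0,0],-1],[[-0.01,0,0],[0,0,0],-1],[[-0.01,0,0],[0,0,0],-1]]'
```

```text
time: 63.6
eef_pos: [0.6131, 0.0532, 0.2424]
tcp_rot: [0.036, 3.14, 0.0]
wrist_force: [-5.8, 0.4, 5.1]
finger_gap: 0.0092
grip_force: 61.3
time: 63.98
eef_pos: [0.6147, 0.0534, 0.2425]
tcp_rot: [-0.037, -3.138, -0.001]
wrist_force: [-14.0, 1.5, 12.0]
finger_gap: 0.009
grip_force: 62.1
```

```bash
python3 -m crank '[[[-0.006,0,-0.003],[0,0,0],-1],[[-0.008,0,-0.003],[0,0,0],-1],[[-0.008,0,-0.003],[0,0,0],-1]]'
```

```text
time: 64.35
eef_pos: [0.6151, 0.0533, 0.2429]
tcp_rot: [-0.037, -3.133, -0.001]
wrist_force: [-22.2, 1.6, 12.7]
finger_gap: 0.0092
grip_force: 62.3
```

```bash
python3 -m crank '[[[0.01,0,0],[0,0,0],-1],[[0.01,0,0],[0,0,0],-1],[[0.01,0,0],[0,0,0],-0.3],[[0.01,0,0],[0,0,0],-0.3],[[0.01,0,0],[0,0,0],-0.3],[[0.01,0,-0.05],[0,0,0],-0.3],[[0.01,0,-0.15],[0,0,0],-0.3],[[0.2,0,-0.2],[0,0,0],-0.3],[[0.3,0,-0.2],[0,0,0],-0.3],[[0.3,0,-0.2],[0,0,0],-0.3],[[0.3,0,-0.2],[0,0,0],-0.3]]'; python3 - <<'E'
from h import *
f=wrist(); t=grab_frame("top"); pickle.dump((f,t),open("w13.pkl","wb"))
a=cv2.resize(f["color"][...,::-1],(448,336)); b=cv2.resize(t["color"][95:255,110:330,::-1],(660,480),interpolation=cv2.INTER_CUBIC)
o=np.zeros((600,800,3),np.uint8); o=cv2.resize(f["color"][...,::-1],(800,600),interpolation=cv2.INTER_CUBIC); cv2.imwrite("pics/w13.png",o)
E
```

```text
time: 65.72
eef_pos: [0.5012, 0.0558, 0.3236]
tcp_rot: [0.036, 3.138, 0.0]
wrist_force: [0.3, -0.7, -0.8]
finger_gap: 0.0298
grip_force: 0.0
```

View pics/w13.png

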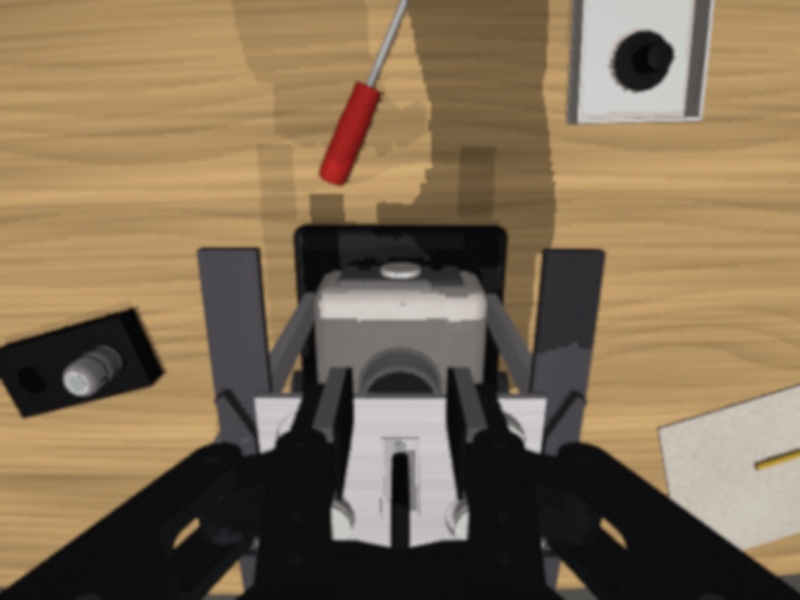

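```bash
python3 -m crank '[[[0.1,-0.15,-0.05],[0,0,0],-0.3],[[0.1,-0.3,-0.05],[0,0,0],-0.3],[[0.1,-0.45,-0.05],[0,0,0],-0.3],[[0.1,-0.6,-0.05],[0,0,0],-0.3],[[0.1,-0.75,-0.05],[0,0,0],-0.3],[[0.1,-0.9,-0.05],[0,0,0],-0.3],[[0.1,-0.9,-0.05],[0,0,0],-0.3],[[0.1,-0.9,-0.05],[0,0,0],-0.3]]'; python3 - <<'E'
from quad import *
t=grab_frame("top"); pickle.dump(t,open("t3.pkl","wb"))
h=cv2.cvtColor(t["color"],cv2.COLOR_RGB2HSV)
m=((h[...,1]<60)&(h[...,2]>105)); 
for ct in blobs(m[90:260,180:290],300,9000):
    r=cv2.minAreaRect(ct); b=cv2.boxPoints(r)+[180,90]; q=onz(t,b,.211)
    print(r,q.mean(0).round(4),[np.linalg.norm(q[i]-q[i-1]).round(4) for i in range(4)],[np.degrees(np.arctan2(*(q[i]-q[i-1])[1::-1])).round(1) for i in range(4)])
g=cv2.cvtColor(t["color"],cv2.COLOR_RGB2GRAY)
c=cv2.HoughCircles(cv2.resize(g[120:230,190:280],None,fx=6,fy=6,interpolation=cv2.INTER_CUBIC),cv2.HOUGH_GRADIENT,1,60,param1=80,param2=18,minRadius=38,maxRadius=62)
if c is not None:
    for u,v,r in c[0]: print("circ",onz(t,[[u/6+190-.42,v/6+120-.42]],.22).round(4),(r/6).round(2))
E
```

```text
time: 66.82
eef_pos: [0.4524, -0.3036, 0.3422]
tcp_rot: [0.038, 3.141, 0.002]
wrist_force: [0.5, -0.7, 0.3]
finger_gap: 0.0296
grip_force: 0.0
((52.74799346923828, 88.66204833984375), (62.17949295043945, 53.11165237426758), 3.094058036804199) [0.6006 0.0513 0.211 ] [np.float64(0.1654), np.float64(0.143), np.float64(0.1674), np.float64(0.1433)] [np.float64(86.9), np.float64(-2.4), np.float64(-93.0), np.float64(176.8)]
```

```bash
python3 - <<'E'
from h import *
t=pickle.load(open("t3.pkl","rb")); g=cv2.cvtColor(t["color"],cv2.COLOR_RGB2GRAY).astype(float)
K=np.array([[t["fx"],0,t["cx"]],[0,t["fy"],t["cy"]],[0,0,1]]); Tw=np.linalg.inv(t["T"])
def px(p): return cv2.projectPoints(np.array(p,float).reshape(-1,1,3),cv2.Rodrigues(Tw[:3,:3])[0],Tw[:3,3],K,np.array([t["k1"],0,0,0]))[0].reshape(-1,2)
def prof(p): q=px(p).astype(np.float32); return cv2.remap(g.astype(np.float32),q[:,0].reshape(1,-1),q[:,1].reshape(1,-1),cv2.INTER_LINEAR)[0]
X=np.array([np.cos(np.radians(-1.3)),np.sin(np.radians(-1.3)),0]);Y=np.array([-X[1],X[0],0]); M=np.array([.6146,.0531,.211])
s=np.arange(-.085,.0851,.001)
for y in (-.07,-.02,.02,.07):
    v=prof([M+a*X+y*Y for a in s]); d=np.gradient(cv2.GaussianBlur(v.reshape(1,-1),(0,0),1.5)[0]); 
    up=s[np.argmax(d)]; dn=s[np.argmin(d)]; print("y",y,"rise",round(up,3),"fall",round(dn,3))
s=np.arange(-.1,.1001,.001)
for x in (-.045,0,.045):
    v=prof([M+x*X+a*Y for a in s]); d=np.gradient(cv2.GaussianBlur(v.reshape(1,-1),(0,0),1.5)[0]); print("x",x,"rise",s[np.argmax(d)].round(3),"fall",s[np.argmin(d)].round(3))
b=cv2.resize(g[125:225,190:280],None,fx=.5,fy=.5,interpolation=cv2.INTER_AREA).astype(int)
for y in b[6:36,5:40]: print("".join("%4d"%v for v in y))
E
```

```text
y -0.07 rise -0.055 fall 0.055
y -0.02 rise -0.054 fall 0.056
y 0.02 rise -0.082 fall 0.056
y 0.07 rise -0.054 fall 0.055
x -0.045 rise -0.08 fall 0.081
x 0 rise 0.009 fall -0.004
x 0.045 rise -0.088 fall 0.08
  68  68  68  68  69  71  72  71  74  78  77  77  77  80  83  82  81  88  88  87  88  99  99 100 106 107 106 105  94  97  97  97  99 102 102
  67  68  68  67  68  68  68  68  69  70  69  68  69  68  68  69  69  68  69  69  68  69  69  69  70  69  70  69  69  69  69  69  69  70  70
  67  67  67  68  68  68  69  68  69  69  69  68  69  69  69  70  70  69  70  69  69  68  69  68  68  68  69  69  69  69  69  70  68  69  69
  67  66  69  68  69  68  69  69  70  70  69  71  71  70  70  70  69  69  69  68  69  69  69  69  69  68  69  68  69  68  68  69  69  69  69
  67  67  67  66  67  68  68  69  70  69  69  69  70  69  70  70  70  70  70  70  70  70  70  69  70  69  69  70  70  69  69  68  69  68  69
  65  63  62  65  69  70  69  68  69  69  68  68  68  68  68  69  69  69  70  70  71  71  70  71  71  70  70  69  70  70  70  71  70  70  72
 107  78  66  64  66  58  51  61  58  57  58
[... 2639 characters left out ...]
 177 181 163 150 170 172 169 149 150 176 181 181 181 181 182 181 182 181 182 181 166 176 178 175 179 175 181 170 180 174  71  68  70  72
  86 178 181 180 155 146 147 137 161 174 181 181 181 181 182 181 181 182 181 181 181 179 173 178 180 181 180 173 176 182 173  79  60  72  72
  92 175 178 179 177 176 174 175 178 179 180 180 180 180 180 180 180 181 181 181 181 181 180 174 175 174 169 179 181 181 173  79  56  68  73
  73  87  85  95  98 100 120 126 136 132 133 132 140 145 141 141 142 154 152 152 152 156 160 156 156 157 164 160 156 154 140  74  67  60  68
  70  67  50  62  58  65 102 112 114 113 111 107 108 108 107 108 108 108 106 106 106 109 110 107 106 106 107  93  54  66  78  72  70  62  66
```

```bash
python3 -c "
from workcell import job
print(job.sign_off())"
```

```text
the job is handed in; nothing more can be done
None
```

I handed the job in at about 67 s of the 210 s allowed; sign-off returned no verdict. By my own checks, the plug is in the parts box, the long objective is screwed home by touch, and the holder with all three dishes seated is against the end stops. I knocked the holder about 8 cm aside on the bench while seating a dish, but none of the leave-alone items appeared to have moved.

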